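Rock seized tubes out of a clip rack and put them to soak

ROBOT

A 6-joint arm with a two-finger parallel gripper is mounted at the origin on a cart in front of the work surface, level with it; the furniture and walls round the work are solid. World frame = base frame: x ahead of the robot, y to its left, z up, the work surface at z = 0. Lengths are in mm, angles in rad, forces in N, time in s.
With the tool pointing down it reaches from about 300 to 775 mm from the base axis. Payload 14.6 kg.
Tool frame: the origin (TCP) lies at the very end of the fingers, on their centre line; the grasp point (between the pads) lies 19 mm behind it; z points along the fingers, y is the line along which they close (so a half turn about z gives the same grasp; the last joint's range is limited). The gripper opens to 94 mm and grips with 3 to 60 N. Pads are 16 mm wide; open, the fingers measure 119 mm over their backs; the gripper's body (75 mm by 177 mm) begins 78 mm behind the grasp point.
Start: joints at [-1.213, 0.3, 1.521, -0, 1.321, -0.067], TCP at [226.668, -501.11, 205.446] pointing down, gripper open.
Joint ranges: [-3.03, 3.03], [-0.79, 2.21], [0.23, 2.52], [-1.04, 4.18], [0, 3.07], [-2.55, 2.55]. Speed limits (rad/s): [2.22, 2.22, 2.57, 3.14, 3.14, 3.14].

INTERFACE

Orientations are given as [roll, pitch, yaw] about the fixed x, y, z axes, in that order (R = Rz(yaw) Ry(pitch) Rx(roll)).
In Python, from cell import manip, eyes, ticket gives the robot as it stands. The module is installed in compiled form; this text tells all that it offers.
- The arm moves only by the tool arm_command, never from a script. Its argument "plan" is a list of rows, each a list of 5 numbers: the opening, from -1 (shut) to 1 (fully open), then the shift along the tool's x, y, z in m, then the turn about the tool's z in rad. In form: [[jaw, dx, dy, dz, roll], ...]. A call has 1 to 20 rows; each row shifts and turns the commanded pose from where the row before left it, along the tool's axes as they then stand; what a row does not reach is not made up. A row lasts 1/8 s, in which the tool goes at most 62.5 mm and 10.7 degrees, less where a joint would pass 70% of its speed; a pose out of reach is approached as far as the arm can. A call is refused whole if a number of a shift passes 0.0625 or a number of a turn 0.188, either way. A call with a gripper value outside its range is refused whole. The fingers move at their own pace and stop on an object; "newtons" is the grip in N (left out, the last holds). Time passes only in rows, so rows that do not move let the fingers close. It gives the time, the measured TCP pose, the force, the opening and the grip force at its end, in the units of the state.
- manip.read_state(): the state, without advancing time (a new reading comes with each control period).
- eyes.camera(name): name is "scene" or "top" or "wrist"; returns a dict with "img" (400x640x3 uint8, blue, green, red), "z_map" (400x640 float32, mm along the optical axis (not along the pixel's ray), 0 where there is no reading), "fx", "fy", "cx", "cy" (pixels), "dist" ([k1, k2, p1, p2, k3] as OpenCV has them; the pictures are not rectified), "eye" and "orientation" of the camera in the world. Camera axes: x right, y down, z forward; pixel columns grow to the right and rows downward; lengths in mm; the calibration is good to about 2 mm. A picture is of the moment at which its call begins.
- ticket.sign_off(): hands the job in; it is judged then, once.
The state is a dict: "clock": time; "joints": joint angles; "qd": joint speeds; "effort": joint torques, N m; "eef_pos": TCP position; "eef_rot": TCP orientation; "wrist_force": force on the tool from outside, world axes, zero at the start; "moment": the same for the moment, N m; "finger_gap": finger opening in mm; "finger_force": force on a finger pad.
Only numpy, scipy, OpenCV 4.12 (cv2) and the standard library are available. Lean on these libraries where they do the work, as an engineer would, in place of code of your own. Each camera call takes 0.05 s, during which the arm holds its last target. There are 200 camera calls.

TASK

The sample tubes have seized in the clip rack and need soaking: take the lid off the steel pot and lay it on the bench, free each tube by rocking it from side to side across its two jaws before drawing it out (the rack's head must stay down on its base), and lower every tube gently, round end first, into the pot without dropping it in. When all are in, put the lid back on so that it sits flat on the rim, and leave the things standing behind as they are.

Things in the scene. Friction and masses are not known exactly. Their poses are not given: they have to be found in the camera images.
- rack: clip rack: steel base plate 100 (x) x 200 (y) x 10 mm fixed to the bench, two guide pins 96 mm high at y = -87 and +87 mm, on them an aluminium head 56 x 200 mm, held down by coil springs. Origin: centre of the base's underside, on the bench; y runs along the row. Head's top face 70 mm up, with three openings 32 (x) x 30.5 mm at y = -45, 0, +45 mm, x = 0; open below: tubes may tilt 0.25 rad
- face (a point): centre of the head's top face, axes as the rack. Under each opening two sprung white jaws, at -x and at +x, catch above the tube's raised ring, about 12 N each. Tilting a tube in the rack's x-z plane over one collar edge lifts its other side: 4.5 mm (0.13 rad) snaps that side past its jaw and it stays; then tilt the other way. Pulled straight, both jaws hold and the head comes up
- rack_head (a joint): how far the rack's head is lifted off its base along the guide pins, m: 0 resting (start), at most 0.05; its springs and weight give way at a pull of about 10 N and take it down again when let go
- tube_0: round-ended amber glass tube with a long black cap, 95 mm long, about 35 g, wedged upright in the rack; absent ones read None. Origin: on the axis, centre of the collar's underside, which sits on the rack's face; z to the cap. Collar 40 mm across, z 0 to 4 mm; cap (grip here) 22 mm across, z 4 to 45; body 22 mm across; raised ring 29 mm across at z -17; round tip at z -50
- tube_1: round-ended amber glass tube with a long black cap, 95 mm long, about 35 g, wedged upright in the rack; absent ones read None. Origin: on the axis, centre of the collar's underside, which sits on the rack's face; z to the cap. Collar 40 mm across, z 0 to 4 mm; cap (grip here) 22 mm across, z 4 to 45; body 22 mm across; raised ring 29 mm across at z -17; round tip at z -50
- tube_2: round-ended amber glass tube with a long black cap, 95 mm long, about 35 g, wedged upright in the rack; absent ones read None. Origin: on the axis, centre of the collar's underside, which sits on the rack's face; z to the cap. Collar 40 mm across, z 0 to 4 mm; cap (grip here) 22 mm across, z 4 to 45; body 22 mm across; raised ring 29 mm across at z -17; round tip at z -50
- pot: loose round stainless pot, 122 mm across, 115 mm tall, walls 4 mm, floor 5 mm, about 0.6 kg; inside 110 mm across at the floor, 114 mm at the mouth. Origin: centre of its underside; z up; rim at z = 115 mm. At the start its lid is on
- pot_lid: the pot's loose lid: steel disc 132 mm across, 4 mm thick, 0.12 kg, with a step 102 mm across and 6 mm deep below that drops into the pot's mouth, and a black round knob 20 mm across on top, z 4 to 40 mm. Origin: centre of the disc's underside, 115 mm above the pot's origin when seated, 6 mm above the bench when laid there
- dropper_bottle: bystander: a small brown dropper bottle with a red bulb, 37 mm across, 108 mm tall, standing behind the work; origin at the centre of its underside
- small_beaker: bystander: a small glass beaker, 50 mm across, 66 mm tall, standing behind the work; origin at the centre of its underside. (Beyond the work, at x 0.37 to 0.52, y 0.40 to 0.61, stands a tall fixed titration stand, rods to 0.87 m: an arm that starts to its left passes in front of it drawn in to 0.40 m from the base axis)
Not all that is in view belongs to the job. Leave any blue look-alike of the tube_2 alone.

How it is judged (in metres and radians):
On the way, in this order (a step that is already met when the one before it is completed fails the run):
1. the lid is off the pot, laid on the bench and let go (height (world z) of pot_lid below 0.02 m and horizontal distance between pot_lid and pot above 0.1 m and contact force between the fingers and pot_lid below 0.1 N), for 0.2 s.
2. every tube is in the pot and let go (horizontal distance between each of tube_0, tube_1, tube_2 and pot below 0.055 m and z of tube_0 in the frame of pot between 0 and 0.078 m and z of tube_1 in the frame of pot between 0 and 0.078 m and z of tube_2 in the frame of pot between 0 and 0.078 m and contact force between the fingers and tube_0 below 0.1 N and contact force between the fingers and tube_1 below 0.1 N and contact force between the fingers and tube_2 below 0.1 N and angle between each of tube_0, tube_1, tube_2's own z axis and vertical below 1.4 rad), for 0.3 s.
At the end, for the whole second after the job is handed in: Every tube of the rack is in the pot, cap end up (collar within 55 mm of its axis, under 78 mm above its underside); pot upright on the bench, lid flat on the rim (within 10 mm of centre, 4 mm of seated, 0.06 rad); rack head down (5 mm); all at rest (horizontal distance between each of tube_0, tube_1, tube_2 and pot below 0.055 m and z of tube_0 in the frame of pot between 0 and 0.078 m and z of tube_1 in the frame of pot between 0 and 0.078 m and z of tube_2 in the frame of pot between 0 and 0.078 m and horizontal distance between pot_lid and pot below 0.01 m and z of pot_lid in the frame of pot between 0.11 and 0.119 m and angle between the z axis of pot_lid and the z axis of pot, either way round below 0.06 rad and angle between pot's own z axis and vertical below 0.1 rad and height (world z) of pot below 0.01 m and value of joint rack_head below 0.005 m and linear speed of each of pot_lid, pot below 0.03 m/s and linear speed of each of tube_0, tube_1, tube_2 below 0.05 m/s and angle between each of tube_0, tube_1, tube_2's own z axis and vertical below 1.4 rad); the robot touches nothing.
It fails at once if the rack's head is lifted more than 15 mm off its base (value of joint rack_head above 0.015 m).
It fails at once if a tube is dropped into the pot (falling faster than 0.85 m/s there, out of the fingers) ((horizontal distance between tube_0 and pot below 0.055 m and height (world z) of tube_0 below 0.16 m and linear speed of tube_0 above 0.85 m/s and contact force between the fingers and tube_0 below 0.1 N) or (horizontal distance between tube_1 and pot below 0.055 m and height (world z) of tube_1 below 0.16 m and linear speed of tube_1 above 0.85 m/s and contact force between the fingers and tube_1 below 0.1 N) or (horizontal distance between tube_2 and pot below 0.055 m and height (world z) of tube_2 below 0.16 m and linear speed of tube_2 above 0.85 m/s and contact force between the fingers and tube_2 below 0.1 N)).
It fails at once if the dropper bottle or the small beaker is moved more than 30 mm (distance of any of dropper_bottle, small_beaker from where it was at the start of the episode above 0.03 m).
Of tube_0, tube_1, tube_2 only 2 to 3 are there at a start; the rules pass over those that are not, and their reading is None.
At some moment in a run one of pot may be knocked a few centimetres aside while the robot is not near it.
It also fails if it takes over 208 s, if anything falls off the work surface, if the arm or the gripper's body presses on something with over 40 N, if the wrist force passes 120 N, or if a joint passes its speed limit or range.

## Working session

There is one attempt and no reset: what is moved stays moved. The work goes in short steps, Python scripts to look and compute and a tool call to move; the robot and the scene stay as the last step left them, time stands still between calls to the robot, and variables do not carry over. Pictures are saved under pics/ and viewed, at most 17 in all, crops included, and the job is handed in when it is done.

Besides the shell and the picture viewer there is one more tool, called after "Request:" by a JSON object that holds its "name" and its "arguments". arm_command: Moves the arm, as the interface text tells. Its arguments: {"type":"object","properties":{"plan":{"type":"array"},"newtons":{"type":"number"}},"required":["plan"]}

```bash
mkdir -p pics; ls
cat > h.py <<'E'
import numpy as np, cv2
from scipy.spatial.transform import Rotation as Ro
from cell import manip, eyes, ticket
def R(c):
    o=np.array(c["orientation"],float)
    return o if o.shape==(3,3) else Ro.from_euler('xyz',o).as_matrix()
def ray(c,uv):
    K=np.array([[c["fx"],0,c["cx"]],[0,c["fy"],c["cy"]],[0,0,1]],float)
    p=cv2.undistortPoints(np.array(uv,float).reshape(-1,1,2),K,np.array(c["dist"],float)).reshape(-1,2)
    return np.c_[p,np.ones(len(p))]
def plane(c,uv,z):
    d=ray(c,uv)@R(c).T; e=np.array(c["eye"],float)
    return e+d*((z-e[2])/d[:,2])[:,None]
def cloud(c):
    v,u=np.mgrid[0:400,0:640]; uv=np.c_[u.ravel(),v.ravel()]
    z=c["z_map"].ravel()
    P=(ray(c,uv)*z[:,None])@R(c).T+np.array(c["eye"],float)
    P[z<=0]=np.nan
    return P.reshape(400,640,3)
def proj(c,P):
    K=np.array([[c["fx"],0,c["cx"]],[0,c["fy"],c["cy"]],[0,0,1]],float)
    p=(np.atleast_2d(P)-np.array(c["eye"],float))@R(c)
    return cv2.projectPoints(p,np.zeros(3),np.zeros(3),K,np.array(c["dist"],float))[0].reshape(-1,2)
E
python3 - <<'E'
from h import *
for n in ("scene","top"):
    c=eyes.camera(n); cv2.imwrite(f"pics/{n}0.png",c["img"]); print(n,c["eye"],c["orientation"],c["fx"],c["dist"])
print(manip.read_state())
E
```

```text
pics
scene [  9.21910731 562.70515661 811.70782904] [-2.30229810e+00  1.87700121e-03 -2.40158710e+00] 460.45007296812906 [-0.03770622  0.          0.          0.          0.        ]
top [396.06272688 -11.58142301 921.09206427] [-3.00535722  0.02319811 -1.58429834] 381.26035695375555 [0.00577967 0.         0.         0.         0.        ]
{'clock': 0.1, 'joints': array([-1.21260770e+00,  3.00433975e-01,  1.52151822e+00, -8.31578297e-06,
        1.32068623e+00, -6.66193191e-02]), 'qd': array([-7.43312294e-04, -1.67434052e-03,  7.85777267e-05, -1.91533552e-05,
       -2.02324228e-03,  6.94987088e-04]), 'effort': array([ 4.57002234e-04, -5.32645333e+01, -3.53283656e+01,  7.09144771e-02,
        2.34898890e-02, -7.26737676e-05]), 'eef_pos': array([ 226.5841386 , -500.90305192,  204.93328192]), 'eef_rot': array([-3.14054867e+00, -6.15799093e-05,  4.24809980e-01]), 'wrist_force': array([0.03947594, 0.16110333, 0.4917355 ]), 'moment': array([-0.01998225,  0.01610057, -0.06971157]), 'finger_force': 0.0, 'finger_gap': 93.81632600174872}
```

View pics/top0.png

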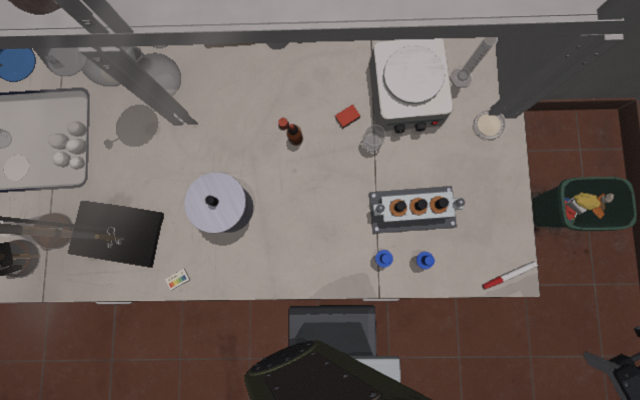

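View pics/scene0.png

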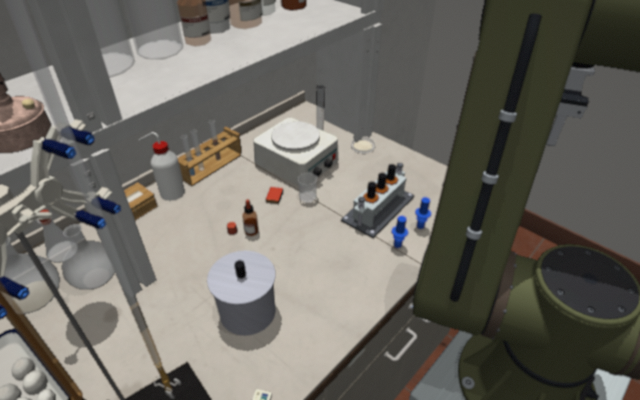

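The top view shows the steel lid with its knob at (211,201), the rack with three amber/black tubes at (398,207), (419,206) and (441,204), and blue look-alikes at (384,259) and (425,261). The bottle is at (293,132) and the beaker at (372,140).

Run:
```python
from h import *
c=eyes.camera("top"); P=cloud(c)
def q(u,v,r=2): return np.nanmedian(P[v-r:v+r+1,u-r:u+r+1].reshape(-1,3),axis=0).round(1)
for n,p in dict(knob=(211,201),lid=(230,205),bench=(300,220),t0=(400,207),t1=(421,206),t2=(442,203),bluea=(384,259),blueb=(425,261),bottle=(293,132),beaker=(372,140)).items(): print(n,p,q(*p))
# lid: points z~119
def fit(mask,name,n=30):
    Q=P[mask]; print(name,len(Q),np.nanmedian(Q,0).round(1),cv2.minEnclosingCircle(Q[:,:2].astype(np.float32)))
X,Y,Z=P[...,0],P[...,1],P[...,2]
sub=np.zeros(X.shape,bool); sub[150:260,170:265]=1
fit(sub&(Z>108)&(Z<125),"lid"); fit(sub&(Z>142)&(Z<165),"knob")
sub=np.zeros(X.shape,bool); sub[175:245,360:480]=1
m=sub&(Z>60)&(Z<75); fit(m,"face"); print(cv2.minAreaRect(P[m][:,:2].astype(np.float32)))
m=sub&(Z>105)&(Z<125); n,l=cv2.connectedComponents(m.astype(np.uint8))
for i in range(1,n):
    if (l==i).sum()>4: fit(l==i,"cap")
m=sub&(Z>4)&(Z<16); print("base",cv2.minAreaRect(P[m][:,:2].astype(np.float32)))
# black caps colour ray
g=c["img"].max(2); cr=c["img"][180:240,365:470]
cv2.imwrite("pics/c1.png",cv2.resize(cr,None,fx=6,fy=6,interpolation=cv2.INTER_CUBIC))
print([proj(c,[0,0,0])])
```

```text
knob (211, 201) [501.6 236.9 154.9]
lid (230, 205) [497.2 208.  119.2]
bench (300, 220) [472.8  68.8   0.6]
t0 (400, 207) [ 487.7 -153.3  114.5]
t1 (421, 206) [ 489.1 -197.6  114.8]
t2 (442, 203) [ 494.8 -242.5  114.5]
bluea (384, 259) [ 378.8 -118.5   95.2]
blueb (425, 261) [ 373.4 -205.3   92.9]
bottle (293, 132) [666.4  76.6  84.7]
beaker (372, 140) [ 668.3 -110.9    3.3]
lid 2794 [502.8 240.6 119.1] ((504.8636779785156, 242.16903686523438), 66.14682006835938)
knob 83 [503.5 239.8 154.2] ((504.2063293457031, 241.83534240722656), 9.916062355041504)
face 1443 [ 488.8 -193.5   70.3] ((487.2699279785156, -200.017578125), 99.24114990234375)
((493.61187744140625, -199.676025390625), (56.270233154296875, 198.3253173828125), 3.469984531402588)
cap 86 [ 493.2 -199.5  114.3] ((493.4797668457031, -200.11465454101562), 10.7741117477417)
cap 88 [ 494.9 -244.   114.2] ((496.1521301269531, -244.79620361328125), 10.615606307983398)
cap 84 [ 489.8 -155.3  114.5] ((490.80645751953125, -155.29505920410156), 10.75607967376709)
base ((494.18035888671875, -219.9666290283203), (286.83966064453125, 167.33346557617188), 88.53548431396484)
[array([[331.55134115, 429.54538595]])]
```

View pics/c1.png

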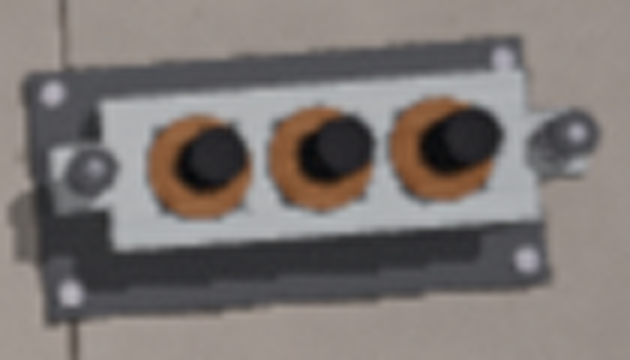

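Three tubes are present, and the crop confirms the amber ones: the rack is at (493.5,-200) with yaw about 0.06. The lid knob is at (504,242). The blue look-alikes stand apart, nearer the robot. First I raise the tool and turn it.

Request:
{"name": "arm_command", "arguments": {"plan": [[1, 0, 0, -0.016, -0.18], [1, 0, 0, -0.016, -0.18], [1, 0, 0, -0.016, -0.18], [1, 0, 0, -0.016, -0.18], [1, 0, 0, -0.016, -0.18], [1, 0, 0, -0.016, -0.18], [1, 0, 0, 0, 0]]}}

```text
clock: 1.02
eef_pos: [226.8, -501.4, 302.1]
eef_rot: [3.141, 0.001, 1.504]
wrist_force: [0.2, -0.4, -0.3]
finger_gap: 94.1
finger_force: 0.0
```

```bash
cat > go.py <<'E'
import sys
from h import *
def go(x,y,z,yaw=None,n=None):
    s=manip.read_state(); p=np.array(s["eef_pos"]); r,pt,w=s["eef_rot"]
    t=0 if yaw is None else -((yaw-w+np.pi)%(2*np.pi)-np.pi)
    M=Ro.from_euler('xyz',[np.pi,0,w if yaw is None else yaw]).as_matrix()
    d=M.T@(np.array([x,y,z])-p)
    n=n or int(np.ceil(abs(d).max()/58))
    print("t",round(s["clock"],1),"at",p.round(1),"yaw",round(w,3),"F",np.round(s["wrist_force"],1),"gap",round(s["finger_gap"],1),"| turn first",round(t,3),"shift mm",d.round(1),"rows",n,"each m",(d/n/1000).round(4))
if __name__=="__main__":
    a=list(map(float,sys.argv[1:])); go(*a[:3],*(a[3:4]))
E
python3 go.py 504 241 300 1.55
```

```text
t 1.0 at [ 226.8 -501.4  302.1] yaw 1.504 F [ 0.2 -0.4 -0.3] gap 94.1 | turn first -0.046 shift mm [748.  261.7   2.1] rows 13 each m [0.0575 0.0201 0.0002]
```

Request:
{"name": "arm_command", "arguments": {"plan": [[0.5, 0, 0, 0, -0.046], [0.5, 0.05, 0.0175, 0, 0], [0.5, 0.05, 0.0175, 0, 0], [0.5, 0.05, 0.0175, 0, 0], [0.5, 0.05, 0.0175, 0, 0], [0.5, 0.05, 0.0175, 0, 0], [0.5, 0.05, 0.0175, 0, 0], [0.5, 0.05, 0.0175, 0, 0], [0.5, 0.05, 0.0175, 0, 0], [0.5, 0.05, 0.0175, 0, 0], [0.5, 0.05, 0.0175, 0, 0], [0.5, 0.05, 0.0175, 0, 0], [0.5, 0.05, 0.0175, 0, 0], [0.5, 0.05, 0.0175, 0, 0], [0.5, 0.05, 0.0175, 0, 0], [0.5, 0, 0, 0, 0], [0.5, 0, 0, 0, 0]]}}

```text
clock: 3.15
eef_pos: [485.3, 193.4, 300.6]
eef_rot: [-3.14, 0.001, 1.548]
wrist_force: [0.5, -0.3, 0.6]
finger_gap: 70.4
finger_force: 0.0
```

```bash
cat > look.py <<'E'
from h import *
def circ(Q):  # algebraic-> geometric circle fit of boundary points
    from scipy.optimize import least_squares
    f=lambda a:np.hypot(Q[:,0]-a[0],Q[:,1]-a[1])-a[2]
    return least_squares(f,[*Q.mean(0)[:2],60],loss='soft_l1').x.round(1)
E
python3 go.py 504 241 124
python3 - <<'E'
from h import *
c=eyes.camera("wrist"); cv2.imwrite("pics/w1.png",c["img"]); P=cloud(c); Z=P[...,2]
m=(Z>145)&(Z<165); n,l,s,_=cv2.connectedComponentsWithStats(m.astype(np.uint8))
for i in range(1,n):
    if s[i,4]>40: print(s[i],np.nanmean(P[l==i],0).round(1),cv2.minEnclosingCircle(P[l==i][:,:2].astype(np.float32)))
m=(Z>112)&(Z<124); print(m.sum(),cv2.minEnclosingCircle(P[m][:,:2].astype(np.float32)))
E
```

```text
t 3.1 at [485.3 193.4 300.6] yaw 1.548 F [ 0.5 -0.3  0.6] gap 70.4 | turn first 0 shift mm [ 48.   17.6 176.6] rows 4 each m [0.012  0.0044 0.0442]
[543   0  18  16 217] [716.3 365.3 154.9] ((717.105224609375, 366.47650146484375), 7.328934192657471)
[537  20  20  37 463] [716.6 336.8 155.2] ((717.514892578125, 337.3311767578125), 15.079375267028809)
[323 133  19  19 265] [503.2 240.  154.8] ((503.32244873046875, 239.58340454101562), 9.969560623168945)
9844 ((477.4385986328125, 85.72547912597656), 441.90972900390625)
```

View pics/w1.png

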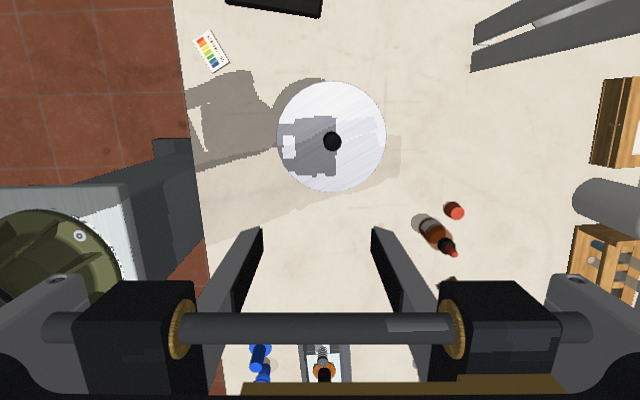

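The wrist view shows the lid knob at (332,142), measured at (503.5,240.3); the fingers straddle along x. Descend and grip.

Request:
{"name": "arm_command", "arguments": {"newtons": 30, "plan": [[0.2, 0.024, 0.0087, 0, 0], [0.2, 0.0235, 0.0087, 0, 0], [0.2, 0, 0, 0.04, 0], [0.2, 0, 0, 0.04, 0], [0.2, 0, 0, 0.04, 0], [0.2, 0, 0, 0.03, 0], [0.2, 0, 0, 0.026, 0], [0.2, 0, 0, 0, 0], [-1, 0, 0, 0, 0], [-1, 0, 0, 0, 0], [-1, 0, 0, 0, 0], [-1, 0, 0, 0, 0], [-1, 0, 0, 0, 0], [-1, 0, 0, 0, 0]]}}

```text
clock: 4.95
eef_pos: [504.0, 241.1, 125.7]
eef_rot: [3.141, -0.0, 1.551]
wrist_force: [-0.9, 0.3, 4.6]
finger_gap: 19.6
finger_force: 30.0
```

```bash
python3 go.py 480 40 124
```

```text
t 5.0 at [504.  241.1 125.7] yaw 1.551 F [-0.9  0.3  4.6] gap 19.6 | turn first 0 shift mm [-201.5  -20.     1.7] rows 4 each m [-0.0504 -0.005   0.0004]
```

Request:
{"name": "arm_command", "arguments": {"plan": [[-1, 0, 0, -0.02, 0], [-1, 0, 0, -0.03, 0], [-1, -0.025, -0.0025, 0, 0], [-1, -0.04, -0.004, 0, 0], [-1, -0.05, -0.005, 0, 0], [-1, -0.045, -0.0045, 0, 0], [-1, -0.04, -0.004, 0, 0], [-1, 0, 0, 0.04, 0], [-1, 0, 0, 0.04, 0], [-1, 0, 0, 0.04, 0], [-1, 0, 0, 0.02, 0], [-1, 0, 0, 0.01, 0], [-1, 0, 0, 0.005, 0], [-1, 0, 0, 0, 0], [-1, 0, 0, 0, 0]]}}

```text
clock: 6.82
eef_pos: [480.4, 41.5, 21.1]
eef_rot: [3.14, -0.0, 1.551]
wrist_force: [1.2, -0.4, -0.9]
finger_gap: 19.0
finger_force: 30.0
```

Request:
{"name": "arm_command", "arguments": {"plan": [[-1, 0, 0, 0.003, 0], [-1, 0, 0, 0.0015, 0], [-1, 0, 0, 0, 0], [-0.4, 0, 0, 0, 0], [0, 0, 0, 0, 0], [0.2, 0, 0, 0, 0], [0.2, 0, 0, 0, 0], [0.2, 0, 0, -0.03, 0], [0.2, 0, 0, -0.05, 0], [0.2, 0, 0, -0.06, 0], [0.2, 0, 0, -0.06, 0], [0, 0, 0, 0, 0]]}}

```text
clock: 8.32
eef_pos: [481.5, 41.5, 220.1]
eef_rot: [3.134, -0.0, 1.551]
wrist_force: [1.0, -0.3, -0.7]
finger_gap: 49.5
finger_force: 0.0
```

```bash
python3 - <<'E'
from h import *
c=eyes.camera("wrist"); P=cloud(c); Z=P[...,2]
m=(Z>41)&(Z<50); n,l,s,_=cv2.connectedComponentsWithStats(m.astype(np.uint8))
for i in range(1,n):
    if s[i,4]>40: print(s[i],np.nanmean(P[l==i],0).round(1),cv2.minEnclosingCircle(P[l==i][:,:2].astype(np.float32)))
E
python3 go.py 490.8 -155.3 190 1.63;python3 go.py 493.5 -200 190 1.63
```

```text
[292  36  68  19  89] [494.5 185.2  45.2] ((495.85687255859375, 193.40890502929688), 36.52761459350586)
[460 131  21  30 109] [659.9  80.8  45.5] ((669.3148193359375, 77.74629974365234), 17.828548431396484)
[307 171  16  16 198] [480.   41.8  45.6] ((480.0981750488281, 41.22063446044922), 9.739758491516113)
[  0 184   9  10  53] [95.1 38.  44.2] ((93.0127182006836, 37.46304702758789), 6.054313659667969)
[  0 205  27  44 338] [ 83.9 -18.9  45.1] ((87.77169799804688, -13.371421813964844), 29.776714324951172)
[432 268  31  12 117] [653.3 -91.3  45.3] ((656.2880859375, -97.7650146484375), 19.031444549560547)
[486 283  63  10 260] [ 757.1 -118.1   45.5] ((757.6668701171875, -117.62776184082031), 42.66161346435547)
[333 293  11   5  41] [ 509.  -122.4   45.7] ((509.0391845703125, -123.28446197509766), 6.864086151123047)
t 8.4 at [480.5  41.4 217.3] yaw 1.551 F [ 0.  -0.1 -0.6] gap 47.6 | turn first -0.079 shift mm [-197.    -1.3   27.3] rows 4 each m [-0.0493 -0.0003  0.0068]
t 8.4 at [480.5  41.4 217.3] yaw 1.551 F [ 0.  -0.1 -0.6] gap 47.6 | turn first -0.079 shift mm [-241.8   -1.3   27.3] rows 5 each m [-0.0484 -0.0003  0.0055]
```

The lid lies flat (knob top z 45.6). I move over the first tube, the one at rack y=+45.

Request:
{"name": "arm_command", "arguments": {"plan": [[-0.36, 0, 0, 0, -0.079], [-0.36, -0.039, 0, 0, 0], [-0.36, -0.039, 0, 0, 0], [-0.36, -0.039, 0, 0, 0], [-0.36, -0.039, 0, 0, 0], [-0.36, -0.0405, -0.001, 0, 0], [-0.36, 0, 0, 0.03, 0], [-0.36, 0, 0, 0.03, 0], [-0.36, 0, 0, 0, 0], [-0.36, 0, 0, 0, 0]]}}

```text
clock: 9.62
eef_pos: [490.7, -154.7, 156.3]
eef_rot: [-3.142, -0.0, 1.63]
wrist_force: [1.0, -0.4, -0.0]
finger_gap: 29.7
finger_force: 0.0
```

```bash
python3 go.py 490.9 -154.9 95
python3 - <<'E'
from h import *
c=eyes.camera("wrist"); cv2.imwrite("pics/w2.png",c["img"]); P=cloud(c); Z=P[...,2]
m=(Z>108)&(Z<120); n,l,s,_=cv2.connectedComponentsWithStats(m.astype(np.uint8))
for i in range(1,n):
    if s[i,4]>40: print(s[i],np.nanmean(P[l==i],0).round(1),cv2.minEnclosingCircle(P[l==i][:,:2].astype(np.float32)))
E
```

```text
t 9.6 at [ 490.7 -154.7  156.3] yaw 1.63 F [ 1.  -0.4 -0. ] gap 29.7 | turn first 0 shift mm [-0.2  0.2 61.3] rows 2 each m [-0.0001  0.0001  0.0307]
[302 204  27  28 588] [ 489.8 -156.1  114.7] ((489.7174072265625, -157.25732421875), 10.94613265991211)
[303 255  26  27 539] [ 492.5 -200.5  114.5] ((492.24517822265625, -202.26165771484375), 11.224662780761719)
[304 301  24  11 204] [ 494.9 -239.3  113.1] ((495.1636962890625, -244.69210815429688), 10.279316902160645)
```

View pics/w2.png

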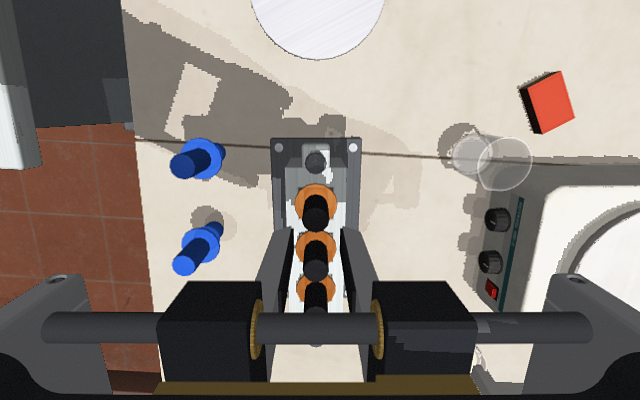

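The wrist view shows cap 0 at (315,215), cap 1 at (316,265) and cap 2 at (315,305), with the fingers straddling the row. I descend around cap 0 and rock it to +x along an arc.

Request:
{"name": "arm_command", "arguments": {"newtons": 15, "plan": [[-0.36, -0.0005, -0.0005, 0.03, 0], [-0.36, 0, 0, 0.02, 0], [-0.36, 0, 0, 0.011, 0], [-0.36, 0, 0, 0, 0], [-0.36, 0, 0.003, 0, 0], [-0.36, 0, 0.001, 0, 0], [-0.36, 0, 0.001, -0.0005, 0], [-0.36, 0, 0.001, -0.001, 0], [-0.36, 0, 0.001, -0.001, 0], [-0.36, 0, 0.001, -0.001, 0], [-0.36, 0, 0, 0, 0]]}}

```text
clock: 11.05
eef_pos: [497.5, -154.7, 98.1]
eef_rot: [-3.14, -0.001, 1.63]
wrist_force: [-4.7, -0.4, -2.7]
finger_gap: 30.3
finger_force: 2.5
```

```bash
python3 go.py 490.9 -154.9 95
```

```text
t 11.1 at [ 497.5 -154.7   98.1] yaw 1.63 F [-4.7 -0.4 -2.7] gap 30.3 | turn first 0 shift mm [ 0.2 -6.6  3.1] rows 1 each m [ 0.0002 -0.0066  0.0031]
```

Request:
{"name": "arm_command", "arguments": {"newtons": 40, "plan": [[-0.36, 0, 0.001, -0.001, 0], [-0.36, 0, 0.001, -0.001, 0], [-0.36, 0, 0.001, -0.001, 0], [-0.36, 0, 0, 0, 0]]}}

```text
clock: 11.55
eef_pos: [500.7, -154.6, 101.2]
eef_rot: [-3.141, -0.0, 1.63]
wrist_force: [-5.3, -0.2, -0.6]
finger_gap: 30.1
finger_force: 2.1
```

Request:
{"name": "arm_command", "arguments": {"plan": [[-0.36, 0, 0.001, -0.001, 0], [-0.36, 0, 0.001, -0.001, 0], [-0.36, 0, 0, 0, 0]]}}

```text
clock: 11.92
eef_pos: [503.7, -154.6, 104.0]
eef_rot: [3.14, 0.001, 1.63]
wrist_force: [-0.2, -0.5, 0.3]
finger_gap: 30.3
finger_force: 0.0
```

```bash
cat > cap.py <<'E'
from h import *
c=eyes.camera("top"); P=cloud(c); Z=P[...,2]
sub=np.zeros(Z.shape,bool); sub[170:245,360:480]=1
m=sub&(Z>106)&(Z<130); n,l=cv2.connectedComponents(m.astype(np.uint8))
for i in range(1,n):
    if (l==i).sum()>8: print("cap",(l==i).sum(),np.median(P[l==i],0).round(1),cv2.minEnclosingCircle(P[l==i][:,:2].astype(np.float32)))
m=sub&(Z>60)&(Z<90);print("face z",np.percentile(Z[m],[5,50,95]).round(1))
c=eyes.camera("scene"); r=proj(c,[490.9,-154.9,95])[0].astype(int)
print(r)
import sys
if len(sys.argv)>1:
    a=c["img"][r[1]-60:r[1]+60,r[0]-80:r[0]+80]; cv2.imwrite(sys.argv[1],cv2.resize(a,None,fx=4,fy=4,interpolation=cv2.INTER_CUBIC))
E
python3 go.py 490.9 -154.9 95; python3 cap.py pics/s1.png
```

```text
t 11.9 at [ 503.7 -154.6  104. ] yaw 1.63 F [-0.2 -0.5  0.3] gap 30.3 | turn first 0 shift mm [  0.5 -12.8   9. ] rows 1 each m [ 0.0005 -0.0128  0.009 ]
face z [62.9 68.2 71.4]
[370 189]
```

View pics/s1.png

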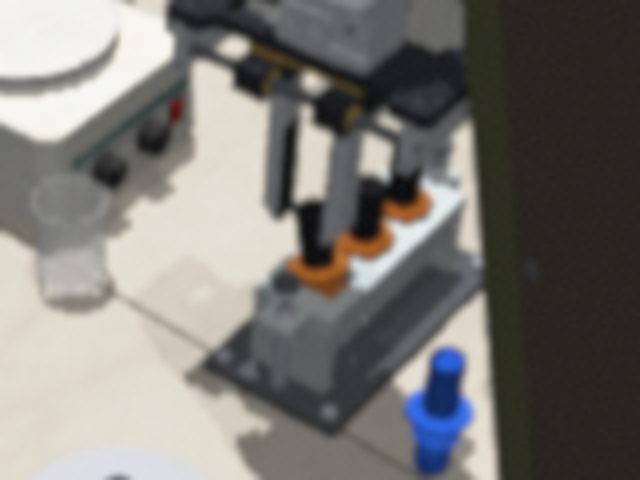

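The force fell away to 0: the -x side has snapped (collar raised on the near side in the crop at about (320,275)). Now the other way.

Request:
{"name": "arm_command", "arguments": {"plan": [[-0.36, 0, -0.006, 0.0045, 0], [-0.36, 0, -0.0065, 0.0045, 0], [-0.36, 0, -0.003, 0, 0], [-0.36, 0, -0.001, 0, 0], [-0.36, 0, -0.001, -0.001, 0], [-0.36, 0, -0.001, -0.001, 0], [-0.36, 0, -0.001, -0.001, 0], [-0.36, 0, 0, 0, 0]]}}

```text
clock: 13.02
eef_pos: [483.6, -155.7, 97.6]
eef_rot: [3.141, 0.0, 1.63]
wrist_force: [0.5, 0.1, -0.1]
finger_gap: 30.4
finger_force: 0.1
```

Request:
{"name": "arm_command", "arguments": {"plan": [[-0.36, 0, -0.001, -0.001, 0], [-0.36, 0, -0.001, -0.001, 0], [-0.36, 0, -0.001, -0.001, 0], [-0.36, 0, 0, 0, 0]]}}

```text
clock: 13.52
eef_pos: [480.6, -155.9, 100.6]
eef_rot: [3.141, 0.0, 1.63]
wrist_force: [0.3, -0.3, -0.3]
finger_gap: 30.2
finger_force: 0.1
```

Request:
{"name": "arm_command", "arguments": {"plan": [[-0.36, 0, -0.001, -0.001, 0], [-0.36, 0, -0.001, -0.001, 0], [-0.36, 0, -0.001, -0.001, 0], [-0.36, 0, 0, 0, 0]]}}

```text
clock: 14.02
eef_pos: [477.6, -156.1, 103.5]
eef_rot: [3.141, 0.0, 1.63]
wrist_force: [-0.2, -0.0, 0.1]
finger_gap: 30.1
finger_force: 0.1
```

```bash
python3 cap.py pics/s2.png
```

```text
face z [65.4 69.1 72.3]
[370 189]
```

View pics/s2.png

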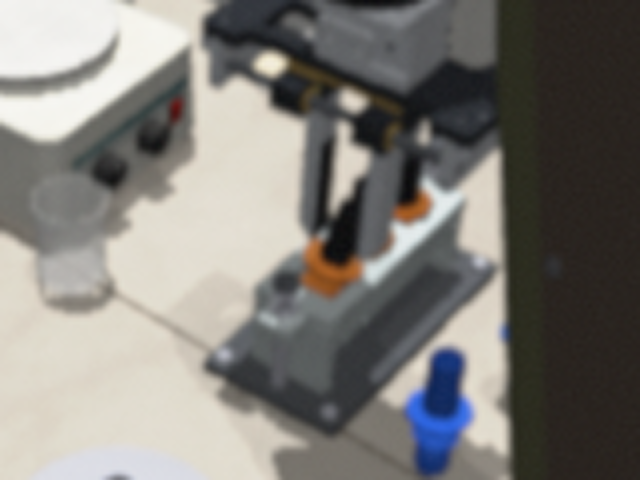

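The tube now leans freely to -x with its +x collar edge raised, so both sides are past their jaws. I centre, grip and draw it up gently.

Request:
{"name": "arm_command", "arguments": {"newtons": 15, "plan": [[-0.36, 0, 0.006, 0.006, 0], [-0.36, 0.0005, 0.007, 0.007, 0], [-0.36, 0.0005, 0, 0, 0], [-1, 0, 0, 0, 0], [-1, 0, 0, 0, 0], [-1, 0, 0, 0, 0], [-1, 0, 0, 0, 0], [-1, 0, 0, -0.004, 0], [-1, 0, 0, -0.004, 0], [-1, 0, 0, 0, 0]]}}

```text
clock: 15.38
eef_pos: [490.7, -154.3, 98.9]
eef_rot: [3.141, 0.0, 1.63]
wrist_force: [-0.1, 1.0, -0.2]
finger_gap: 20.5
finger_force: 15.0
```

```bash
python3 cap.py pics/s3.png
python3 - <<'E'
from h import *
c=eyes.camera("scene");cv2.imwrite("pics/s3full.png",c["img"])
E
```

```text
face z [64.4 69.  75.6]
[370 189]
```

Lift force is about 0, so the tube is free. I draw it out.

Request:
{"name": "arm_command", "arguments": {"newtons": 20, "plan": [[-1, 0, 0, -0.005, 0], [-1, 0, 0, -0.01, 0], [-1, 0, 0, -0.02, 0], [-1, 0, 0, -0.04, 0], [-1, 0, 0, -0.05, 0], [-1, 0, 0, -0.03, 0], [-1, 0, 0, 0, 0], [-1, 0, 0, 0, 0]]}}

```text
clock: 16.52
eef_pos: [490.2, -154.1, 252.6]
eef_rot: [-3.14, -0.001, 1.63]
wrist_force: [-0.5, 0.4, -0.4]
finger_gap: 20.4
finger_force: 19.9
```

```bash
cat > pot.py <<'E'
from h import *
from scipy.optimize import least_squares
c=eyes.camera("top"); P=cloud(c); Z=P[...,2]
sub=np.zeros(Z.shape,bool); sub[130:290,130:300]=1
m=sub&(Z>108)&(Z<120); n,l,s,_=cv2.connectedComponentsWithStats(m.astype(np.uint8))
i=1+np.argmax(s[1:,4]); m=l==i
Q=P[m][:,:2]
a=least_squares(lambda a:np.hypot(Q[:,0]-a[0],Q[:,1]-a[1])-59,[*Q.mean(0)],loss='soft_l1').x
print("pot rim pts",m.sum(),"z",np.median(P[m][:,2]).round(1),"centre",a.round(1),"enc",cv2.minEnclosingCircle(Q.astype(np.float32)))
inside=(np.hypot(P[...,0]-a[0],P[...,1]-a[1])<50)&(Z>3)&(Z<112)
print("inside z",np.percentile(Z[inside],[5,50,95]).round(0))
E
python3 pot.py; python3 cap.py pics/s4.png
python3 - <<'E'
from h import *
c=eyes.camera("scene");r=proj(c,manip.read_state()["eef_pos"])[0].astype(int);print(r)
a=c["img"][max(0,r[1]-60):r[1]+90,r[0]-80:r[0]+80]; cv2.imwrite("pics/s5.png",cv2.resize(a,None,fx=4,fy=4,interpolation=cv2.INTER_CUBIC))
E
```

```text
pot rim pts 591 z 114.5 centre [504.  241.3] enc ((504.0859375, 242.17572021484375), 63.6569938659668)
inside z [3. 5. 8.]
face z [65.7 69.3 71.8]
[370 189]
[376 134]
```

View pics/s5.png

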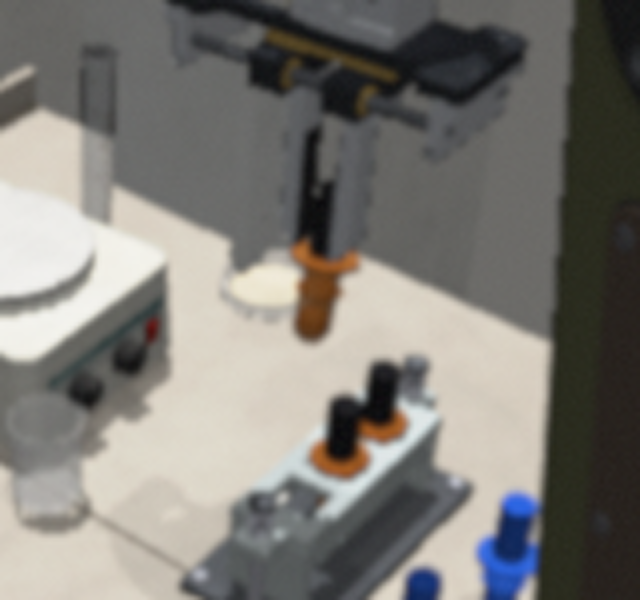

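The tube is held upright at the cap, and the pot is still at (504,241.3), its rim at z 114.5. I carry it to the pot's -y side, (504,215).

```bash
python3 go.py 504 215 252
```

```text
t 16.7 at [ 490.3 -154.2  252.5] yaw 1.63 F [-0.1  0.5 -0.7] gap 20.3 | turn first 0 shift mm [367.7  35.5   0.5] rows 7 each m [0.0525 0.0051 0.0001]
```

Request:
{"name": "arm_command", "arguments": {"plan": [[-1, 0.024, 0.0023, 0, 0], [-1, 0.043, 0.0042, 0, 0], [-1, 0.043, 0.0042, 0, 0], [-1, 0.043, 0.0042, 0, 0], [-1, 0.043, 0.0042, 0, 0], [-1, 0.043, 0.0042, 0, 0], [-1, 0.043, 0.0042, 0, 0], [-1, 0.043, 0.004, 0, 0], [-1, 0.026, 0.0025, 0, 0], [-1, 0.0167, 0.0015, 0, 0], [-1, 0, 0, 0, 0], [-1, 0, 0, 0, 0]]}}

```text
clock: 18.23
eef_pos: [504.4, 214.0, 253.4]
eef_rot: [-3.141, 0.0, 1.629]
wrist_force: [0.3, -0.1, 0.1]
finger_gap: 20.5
finger_force: 19.9
```

```bash
python3 go.py 504 215 75; python3 pot.py
python3 - <<'E'
from h import *
c=eyes.camera("wrist");P=cloud(c);Z=P[...,2]
b,g,r=[c["img"][...,i].astype(int) for i in range(3)]
m=(r>120)&(r-b>70)&(Z>170)&(Z<260);Q=P[m]; print(len(Q))
for a in range(170,260,10):
    k=(Q[:,2]>a)&(Q[:,2]<=a+10)
    if k.sum()>5: print(a,k.sum(),Q[k].mean(0).round(1),np.ptp(Q[k],axis=0).round(0))
cv2.imwrite("pics/w3.png",c["img"])
E
```

```text
t 18.2 at [504.4 214.  253.4] yaw 1.629 F [ 0.3 -0.1  0.1] gap 20.5 | turn first 0 shift mm [  1.   -0.3 178.4] rows 4 each m [ 0.0002 -0.0001  0.0446]
pot rim pts 329 z 114.5 centre [504.2 240.7] enc ((504.4112548828125, 241.5013427734375), 63.23333740234375)
inside z [3. 5. 8.]
698
220 141 [503.7 222.  228.3] [25. 10.  9.]
230 36 [502.6 222.  230.6] [15.  5.  2.]
240 511 [504.1 220.4 248.1] [25. 17.  5.]
250 10 [503.2 223.6 251.6] [25.  8.  4.]
```

View pics/w3.png

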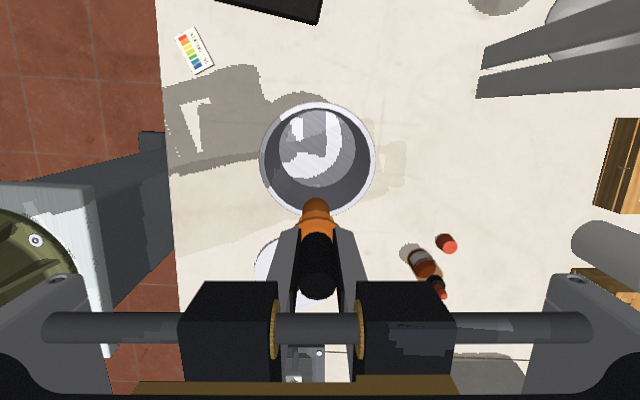

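The wrist view shows the tube at (317,230), tip toward the pot mouth centred at (318,160), with its collar just below the fingertips. I lower it.

Request:
{"name": "arm_command", "arguments": {"plan": [[-1, 0, 0, 0.03, 0], [-1, 0, 0, 0.04, 0], [-1, 0, 0, 0.03, 0], [-1, 0, 0, 0.03, 0], [-1, 0, 0, 0.025, 0], [-1, 0, 0, 0.015, 0], [-1, 0, 0, 0.01, 0], [-1, 0, 0, 0.004, 0], [-1, 0, 0, 0, 0], [-1, 0, 0, 0, 0]]}}

```text
clock: 19.58
eef_pos: [504.6, 215.0, 70.1]
eef_rot: [3.141, -0.0, 1.63]
wrist_force: [-0.4, -0.3, -0.0]
finger_gap: 20.5
finger_force: 19.9
```

Request:
{"name": "arm_command", "arguments": {"plan": [[-1, 0, 0, 0.001, 0], [-1, 0, 0, 0.001, 0], [-1, 0, 0, 0.001, 0], [-1, 0, 0, 0, 0]]}}

```text
clock: 20.08
eef_pos: [504.3, 214.9, 66.4]
eef_rot: [-3.141, 0.0, 1.63]
wrist_force: [0.4, 0.5, 0.1]
finger_gap: 20.3
finger_force: 19.9
```

Request:
{"name": "arm_command", "arguments": {"plan": [[-1, 0, 0, 0.0015, 0], [-1, 0, 0, 0.0015, 0], [-1, 0, 0, 0.001, 0], [-1, 0, 0, 0, 0]]}}

```text
clock: 20.58
eef_pos: [505.7, 216.6, 64.5]
eef_rot: [3.137, -0.003, 1.63]
wrist_force: [-1.1, 8.8, 13.9]
finger_gap: 12.7
finger_force: 19.9
```

```bash
python3 go.py 504 205 62
```

```text
t 20.6 at [505.7 216.6  64.5] yaw 1.63 F [-1.1  8.8 13.9] gap 12.7 | turn first 0 shift mm [-11.4  -2.4   2.5] rows 1 each m [-0.0114 -0.0024  0.0025]
```

The tip has met the floor and the cap is slipping toward -y, outward, which is where it should lean. I release it.

Request:
{"name": "arm_command", "arguments": {"newtons": 5, "plan": [[-0.7, 0, 0, -0.001, 0], [-0.5, 0, 0, -0.001, 0], [-0.3, 0, 0, 0, 0], [-0.3, 0, 0, 0, 0], [-0.3, 0, 0, 0, 0]]}}

```text
clock: 21.2
eef_pos: [504.2, 214.7, 64.3]
eef_rot: [-3.141, 0.0, 1.63]
wrist_force: [0.1, 0.2, 1.0]
finger_gap: 33.0
finger_force: 0.0
```

Request:
{"name": "arm_command", "arguments": {"plan": [[-0.3, 0, 0, -0.02, 0], [-0.3, 0, 0, -0.05, 0], [-0.3, 0, 0, -0.06, 0], [-0.3, 0, 0, -0.06, 0], [-0.3, -0.06, 0, 0, 0], [-0.3, -0.06, 0, 0, 0], [-0.3, -0.06, 0, 0, 0], [-0.3, -0.06, 0, 0, 0], [-0.3, 0, 0, 0, 0], [-0.3, 0, 0, 0, 0]]}}

```text
clock: 22.45
eef_pos: [518.4, -24.5, 254.4]
eef_rot: [-3.141, -0.0, 1.629]
wrist_force: [-0.1, 0.7, 1.3]
finger_gap: 32.7
finger_force: 0.0
```

```bash
python3 pot.py; python3 cap.py; python3 go.py 493.6 -199.8 155
python3 - <<'E'
from h import *
c=eyes.camera("top"); P=cloud(c); r=proj(c,[504,241,60])[0].astype(int)
a=c["img"][r[1]-45:r[1]+45,r[0]-60:r[0]+60]; cv2.imwrite("pics/p1.png",cv2.resize(a,None,fx=5,fy=5,interpolation=cv2.INTER_CUBIC))
for dy in range(-50,51,10): print([int(np.nan_to_num(P[tuple(proj(c,[504+dx,241+dy,80])[0].round().astype(int)[::-1])][2])) for dx in range(-50,51,10)])
E
```

```text
pot rim pts 594 z 114.4 centre [504.1 238.6] enc ((504.4580383300781, 239.6178741455078), 63.55195999145508)
inside z [ 4.  6. 96.]
cap 85 [ 493.2 -198.8  114.6] ((493.54779052734375, -200.28855895996094), 10.833443641662598)
cap 88 [ 495.8 -243.9  114.6] ((496.6798400878906, -245.0263671875), 11.157281875610352)
face z [66.7 70.2 76. ]
[370 189]
t 22.6 at [518.5 -23.5 254.5] yaw 1.632 F [-0.2 -0.9 -0.6] gap 32.7 | turn first 0 shift mm [-174.4  -35.5   99.5] rows 4 each m [-0.0436 -0.0089  0.0249]
[28, 64, 94, 113, 115, 78, 96, 114, 116, 5, 1]
[67, 111, 114, 2, 56, 92, 98, 98, 7, 113, 0]
[87, 114, 4, 8, 5, 60, 60, 5, 7, 4, 117]
[117, 6, 7, 5, 1, 5, 6, 6, 5, 5, 56]
[4, 6, 4, 6, 5, 6, 1, 5, 5, 4, 51]
[4, 5, 4, 2, 8, 2, 4, 6, 5, 14, 53]
[20, 3, 5, 3, 6, 3, 3, 5, 1, 29, 61]
[74, 7, 3, 4, 3, 7, 6, 5, 26, 45, 71]
[113, 49, 30, 18, 10, 5, 17, 28, 47, 68, 87]
[116, 80, 57, 47, 41, 40, 46, 52, 64, 82, 101]
[2, 113, 98, 83, 67, 64, 71, 75, 90, 102, 114]
```

View pics/p1.png

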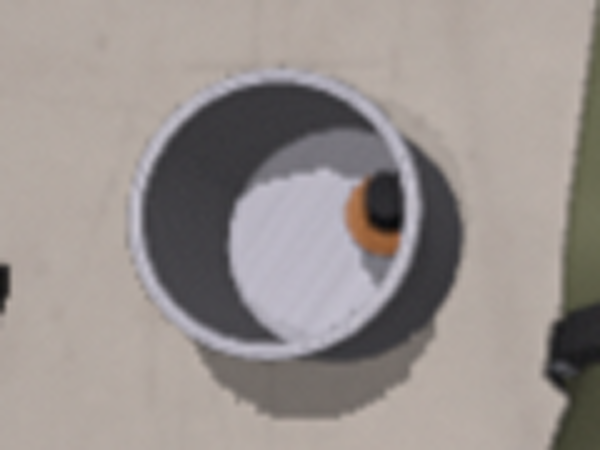

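The crop shows tube 0 standing in the pot, leaning on its -y wall (cap at about (385,200) in the crop). Next, the middle tube.

Request:
{"name": "arm_command", "arguments": {"newtons": 40, "plan": [[-0.36, -0.035, -0.0071, 0, 0], [-0.36, -0.05, -0.01, 0, 0], [-0.36, -0.05, -0.01, 0, 0], [-0.36, -0.0394, -0.0084, 0, 0], [-0.36, 0, 0, 0.05, 0], [-0.36, 0, 0, 0.045, 0], [-0.36, 0, 0, 0, 0], [-0.36, 0, 0, 0, 0]]}}

```text
clock: 23.65
eef_pos: [494.2, -200.8, 161.4]
eef_rot: [3.14, 0.001, 1.631]
wrist_force: [0.5, -0.3, 0.2]
finger_gap: 29.9
finger_force: 0.0
```

```bash
python3 go.py 493.6 -200.4 95
```

```text
t 23.6 at [ 494.2 -200.8  161.4] yaw 1.631 F [ 0.5 -0.3  0.2] gap 29.9 | turn first 0 shift mm [ 0.4 -0.6 66.4] rows 2 each m [ 0.0002 -0.0003  0.0332]
```

Request:
{"name": "arm_command", "arguments": {"plan": [[-0.36, 0, -0.0006, 0.036, 0], [-0.36, 0, 0, 0.02, 0], [-0.36, 0, 0, 0.01, 0], [-0.36, 0, 0, 0, 0], [-0.36, 0, 0.003, 0, 0], [-0.36, 0, 0.001, 0, 0], [-0.36, 0, 0.001, -0.0005, 0], [-0.36, 0, 0.001, -0.001, 0], [-0.36, 0, 0.001, -0.001, 0], [-0.36, 0, 0.001, -0.001, 0], [-0.36, 0, 0, 0, 0]]}}

```text
clock: 25.02
eef_pos: [500.2, -200.4, 96.6]
eef_rot: [-3.14, -0.001, 1.63]
wrist_force: [-5.0, -0.2, -1.5]
finger_gap: 30.0
finger_force: 2.5
```

Request:
{"name": "arm_command", "arguments": {"plan": [[-0.36, 0, 0.001, -0.001, 0], [-0.36, 0, 0.001, -0.001, 0], [-0.36, 0, 0.001, -0.001, 0], [-0.36, 0, 0, 0, 0]]}}

```text
clock: 25.52
eef_pos: [503.4, -200.2, 99.8]
eef_rot: [-3.141, -0.0, 1.63]
wrist_force: [-4.3, 0.3, -0.5]
finger_gap: 30.1
finger_force: 2.0
```

Request:
{"name": "arm_command", "arguments": {"plan": [[-0.36, 0, 0.001, -0.001, 0], [-0.36, 0, 0.001, -0.001, 0], [-0.36, 0, 0, 0, 0]]}}

```text
clock: 25.9
eef_pos: [506.3, -200.3, 102.4]
eef_rot: [3.14, 0.001, 1.63]
wrist_force: [-0.9, 0.1, 0.0]
finger_gap: 29.9
finger_force: 0.0
```

Request:
{"name": "arm_command", "arguments": {"plan": [[-0.36, 0, -0.006, 0.0045, 0], [-0.36, 0, -0.0065, 0.0045, 0], [-0.36, 0, -0.003, 0, 0], [-0.36, 0, -0.001, 0, 0], [-0.36, 0, -0.001, -0.001, 0], [-0.36, 0, 0, 0, 0]]}}

```text
clock: 26.65
eef_pos: [488.2, -201.2, 94.1]
eef_rot: [3.141, 0.0, 1.63]
wrist_force: [0.1, 0.0, 0.0]
finger_gap: 30.0
finger_force: 0.0
```

Request:
{"name": "arm_command", "arguments": {"plan": [[-0.36, 0, -0.001, -0.001, 0], [-0.36, 0, -0.001, -0.001, 0], [-0.36, 0, -0.001, -0.001, 0], [-0.36, 0, -0.001, -0.001, 0], [-0.36, 0, 0, 0, 0]]}}

```text
clock: 27.28
eef_pos: [484.2, -201.5, 98.1]
eef_rot: [3.141, 0.0, 1.63]
wrist_force: [0.6, 0.8, 0.1]
finger_gap: 30.3
finger_force: 0.1
```

Request:
{"name": "arm_command", "arguments": {"plan": [[-0.36, 0, -0.001, -0.001, 0], [-0.36, 0, -0.001, -0.001, 0], [-0.36, 0, -0.001, -0.001, 0], [-0.36, 0, 0, 0, 0]]}}

```text
clock: 27.78
eef_pos: [481.2, -201.6, 101.0]
eef_rot: [3.141, 0.0, 1.63]
wrist_force: [0.3, -0.7, -0.2]
finger_gap: 30.2
finger_force: 0.1
```

```bash
python3 go.py 493.6 -200.4 91
```

```text
t 27.8 at [ 481.2 -201.6  101. ] yaw 1.63 F [ 0.3 -0.7 -0.2] gap 30.2 | turn first 0 shift mm [ 0.5 12.5 10. ] rows 1 each m [0.0005 0.0125 0.01  ]
```

Request:
{"name": "arm_command", "arguments": {"newtons": 15, "plan": [[-0.36, 0, 0.006, 0.005, 0], [-0.36, 0.0005, 0.0065, 0.006, 0], [-0.36, 0, 0, 0, 0], [-1, 0, 0, 0, 0], [-1, 0, 0, 0, 0], [-1, 0, 0, 0, 0], [-1, 0, 0, 0, 0], [-1, 0, 0, -0.003, 0], [-1, 0, 0, -0.003, 0], [-1, 0, 0, 0, 0]]}}

```text
clock: 29.02
eef_pos: [493.7, -200.4, 96.3]
eef_rot: [3.141, 0.0, 1.63]
wrist_force: [-3.6, -0.5, -0.3]
finger_gap: 21.5
finger_force: 15.0
```

Request:
{"name": "arm_command", "arguments": {"newtons": 20, "plan": [[-1, 0, 0, -0.004, 0], [-1, 0, 0, -0.004, 0], [-1, 0, 0, 0, 0]]}}

```text
clock: 29.4
eef_pos: [493.7, -200.5, 104.4]
eef_rot: [3.141, 0.0, 1.63]
wrist_force: [-2.7, 0.3, 0.4]
finger_gap: 21.5
finger_force: 20.0
```

Request:
{"name": "arm_command", "arguments": {"plan": [[-1, 0, 0, -0.005, 0], [-1, 0, 0, -0.02, 0], [-1, 0, 0, -0.04, 0], [-1, 0, 0, -0.05, 0], [-1, 0, 0, -0.035, 0], [-1, 0, 0, 0, 0], [-1, 0, 0, 0, 0]]}}

```text
clock: 30.28
eef_pos: [493.6, -200.2, 253.1]
eef_rot: [-3.141, -0.0, 1.63]
wrist_force: [-0.6, -0.8, -0.9]
finger_gap: 21.7
finger_force: 20.0
```

```bash
python3 pot.py; python3 cap.py
python3 - <<'E'
from h import *
c=eyes.camera("scene");r=proj(c,manip.read_state()["eef_pos"])[0].astype(int)
a=c["img"][max(0,r[1]-40):r[1]+80,r[0]-70:r[0]+70]
c=eyes.camera("wrist");P=cloud(c);Z=P[...,2];print("z",manip.read_state()["eef_pos"][2])
b,g,r=[c["img"][...,i].astype(int) for i in range(3)]
m=(r>120)&(r-b>70)&(Z>170)&(Z<260);Q=P[m]
print(np.histogram(Q[:,2],range(170,265,5)))
cv2.imwrite("pics/s6.png",np.hstack([cv2.resize(a,(400,343)),cv2.resize(c["img"][100:,140:500],(400,343))]))
E
python3 go.py 504 240 250
```

```text
pot rim pts 593 z 114.5 centre [504.1 238.6] enc ((504.503662109375, 239.20956420898438), 63.570003509521484)
inside z [ 3.  6. 97.]
face z [64.5 69.6 72.2]
[370 189]
z 253.1721210240629
(array([  0,   0,   0,   0,   0,   0,   0,   0,   0,   0,   0,   0,   0,
         0, 621, 150,   7,   3]), array([170, 175, 180, 185, 190, 195, 200, 205, 210, 215, 220, 225, 230,
       235, 240, 245, 250, 255, 260]))
t 30.5 at [ 493.5 -200.3  253.2] yaw 1.63 F [-0.5  0.3 -0.3] gap 21.6 | turn first 0 shift mm [438.9  36.4   3.2] rows 8 each m [0.0549 0.0046 0.0004]
```

View pics/s6.png

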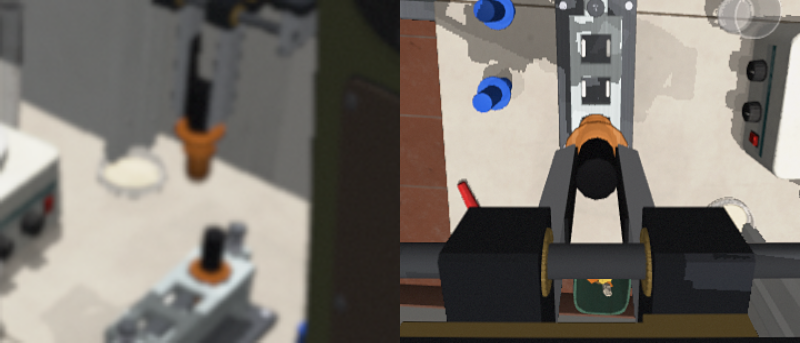

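The tube is held upright (left half: clear of the rack; right half: cap at (597,165)), and tube 2 is alone in the rack. I turn so the fingers close tangentially, then place it at the pot's -x side.

Request:
{"name": "arm_command", "arguments": {"plan": [[-1, 0, 0, 0, -0.1736], [-1, 0, 0, 0, -0.1736], [-1, 0, 0, 0, -0.1736], [-1, 0, 0, 0, -0.1736], [-1, 0, 0, 0, -0.1736], [-1, 0, 0, 0, -0.1736], [-1, 0, 0, 0, -0.1736], [-1, 0, 0, 0, 0]]}}

```text
clock: 31.52
eef_pos: [493.6, -200.4, 253.6]
eef_rot: [3.141, -0.001, 2.844]
wrist_force: [0.4, -0.6, -0.1]
finger_gap: 21.6
finger_force: 20.0
```

```bash
python3 go.py 479 246.6 252
```

```text
t 31.5 at [ 493.6 -200.4  253.6] yaw 2.844 F [ 0.4 -0.6 -0.1] gap 21.6 | turn first 0 shift mm [145.  423.    1.6] rows 8 each m [0.0181 0.0529 0.0002]
```

Request:
{"name": "arm_command", "arguments": {"plan": [[-1, 0.008, 0.023, 0, 0], [-1, 0.0154, 0.045, 0, 0], [-1, 0.0154, 0.045, 0, 0], [-1, 0.0154, 0.045, 0, 0], [-1, 0.0154, 0.045, 0, 0], [-1, 0.0154, 0.045, 0, 0], [-1, 0.0154, 0.045, 0, 0], [-1, 0.0154, 0.045, 0, 0], [-1, 0.0154, 0.045, 0, 0], [-1, 0.01, 0.027, 0, 0], [-1, 0.0038, 0.013, 0, 0], [-1, 0, 0, 0, 0], [-1, 0, 0, 0, 0]]}}

```text
clock: 33.15
eef_pos: [478.8, 245.6, 254.0]
eef_rot: [-3.141, 0.0, 2.843]
wrist_force: [-0.6, -0.2, -0.6]
finger_gap: 21.6
finger_force: 20.0
```

```bash
python3 pot.py; python3 go.py 479 246.6 70
```

```text
pot rim pts 404 z 114.5 centre [504.3 238.1] enc ((504.7235107421875, 239.6478271484375), 63.42371368408203)
inside z [ 4.  6. 97.]
t 33.2 at [478.8 245.5 254. ] yaw 2.843 F [-0.8 -0.5  0.3] gap 21.6 | turn first 0 shift mm [  0.2   1.1 184. ] rows 4 each m [0.     0.0003 0.046 ]
```

Request:
{"name": "arm_command", "arguments": {"plan": [[-1, 0, 0, 0.03, 0], [-1, 0, 0, 0.04, 0], [-1, 0, 0, 0.03, 0], [-1, 0, 0, 0.03, 0], [-1, 0, 0, 0.025, 0], [-1, 0, 0, 0.015, 0], [-1, 0, 0, 0.01, 0], [-1, 0, 0, 0.002, 0], [-1, 0, 0, 0, 0], [-1, 0, 0, 0, 0]]}}

```text
clock: 34.45
eef_pos: [478.9, 246.7, 72.6]
eef_rot: [3.141, 0.001, 2.845]
wrist_force: [-0.0, 0.1, -0.0]
finger_gap: 21.7
finger_force: 20.0
```

Request:
{"name": "arm_command", "arguments": {"newtons": 8, "plan": [[-1, 0, 0, 0.001, 0], [-1, 0, 0, 0.001, 0], [-1, 0, 0, 0, 0]]}}

```text
clock: 34.83
eef_pos: [478.6, 246.5, 69.9]
eef_rot: [-3.142, -0.0, 2.845]
wrist_force: [0.0, -0.4, 0.5]
finger_gap: 22.0
finger_force: 8.0
```

Request:
{"name": "arm_command", "arguments": {"plan": [[-1, 0, 0, 0.001, 0], [-1, 0, 0, 0.001, 0], [-1, 0, 0, 0, 0]]}}

```text
clock: 35.2
eef_pos: [478.6, 246.5, 67.8]
eef_rot: [-3.141, -0.0, 2.845]
wrist_force: [0.0, -0.8, -0.8]
finger_gap: 21.4
finger_force: 8.0
```

Request:
{"name": "arm_command", "arguments": {"plan": [[-1, 0, 0, 0.001, 0], [-1, 0, 0, 0.001, 0], [-1, 0, 0, 0, 0]]}}

```text
clock: 35.58
eef_pos: [478.7, 246.6, 66.1]
eef_rot: [3.141, 0.0, 2.845]
wrist_force: [-1.1, 0.2, 2.5]
finger_gap: 21.4
finger_force: 8.0
```

Request:
{"name": "arm_command", "arguments": {"plan": [[-1, 0.002, 0, 0, 0], [-1, 0.002, 0, 0, 0], [-1, 0.002, 0, 0, 0], [-1, 0.001, 0, 0, 0], [-1, 0, 0, 0, 0]]}}

```text
clock: 36.2
eef_pos: [471.9, 248.6, 66.0]
eef_rot: [3.141, 0.0, 2.845]
wrist_force: [1.0, 0.2, 2.3]
finger_gap: 21.7
finger_force: 8.0
```

Request:
{"name": "arm_command", "arguments": {"newtons": 5, "plan": [[-1, 0.002, 0, 0, 0], [-0.45, 0, 0, 0, 0], [-0.36, 0, 0, 0, 0], [-0.33, 0, 0, 0, 0], [-0.33, 0, 0, 0, 0], [-0.33, 0, 0, -0.02, 0], [-0.33, 0, 0, -0.05, 0], [-0.33, 0, 0, -0.06, 0], [-0.33, 0, 0, -0.06, 0], [-0.33, 0, -0.06, 0, 0], [-0.33, 0, -0.06, 0, 0], [-0.33, 0, -0.06, 0, 0], [-0.33, 0, -0.06, 0, 0], [-0.33, 0, 0, 0, 0], [-0.33, 0, 0, 0, 0]]}}

```text
clock: 38.08
eef_pos: [400.0, 19.8, 256.1]
eef_rot: [3.141, 0.0, 2.844]
wrist_force: [0.5, 1.4, -0.7]
finger_gap: 31.3
finger_force: 0.0
```

```bash
python3 pot.py; python3 cap.py; python3 go.py 496.2 -244.8 161 1.63
python3 - <<'E'
from h import *
c=eyes.camera("top"); P=cloud(c); r=proj(c,[504,239,60])[0].astype(int)
a=c["img"][r[1]-45:r[1]+45,r[0]-60:r[0]+60]; cv2.imwrite("pics/p2.png",cv2.resize(a,None,fx=5,fy=5,interpolation=cv2.INTER_CUBIC))
E
```

```text
pot rim pts 594 z 114.6 centre [504.1 238.6] enc ((504.6174621582031, 239.216796875), 63.46584701538086)
inside z [ 4.  7. 99.]
cap 89 [ 495.2 -244.1  114.2] ((496.15496826171875, -244.8859100341797), 11.072760581970215)
face z [66.  69.8 74.6]
[370 189]
t 38.2 at [400.1  20.6 255.8] yaw 2.847 F [ 0.5 -0.1 -0.4] gap 31.5 | turn first 1.217 shift mm [-270.6   80.3   94.8] rows 5 each m [-0.0541  0.0161  0.019 ]
```

View pics/p2.png

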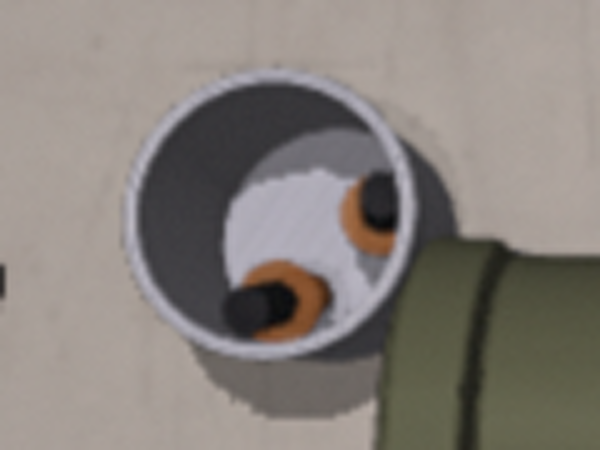

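Both tubes lean outward in the pot (caps at (380,200) and (255,308) in the crop), and the upper-left region (+x+y) is free. Last tube.

Request:
{"name": "arm_command", "arguments": {"newtons": 40, "plan": [[-0.36, 0, 0, 0, 0.1738], [-0.36, 0, 0, 0, 0.1738], [-0.36, 0, 0, 0, 0.1738], [-0.36, 0, 0, 0, 0.1738], [-0.36, 0, 0, 0, 0.1738], [-0.36, 0, 0, 0, 0.1738], [-0.36, 0, 0, 0, 0.1738], [-0.36, -0.03, 0.0089, 0, 0], [-0.36, -0.05, 0.0149, 0, 0], [-0.36, -0.05, 0.0149, 0, 0], [-0.36, -0.05, 0.0149, 0, 0], [-0.36, -0.05, 0.0149, 0, 0], [-0.36, -0.0406, 0.0118, 0, 0], [-0.36, 0, 0, 0.05, 0], [-0.36, 0, 0, 0.045, 0], [-0.36, 0, 0, 0, 0], [-0.36, 0, 0, 0, 0]]}}

```text
clock: 40.4
eef_pos: [496.6, -245.8, 162.8]
eef_rot: [3.14, 0.001, 1.629]
wrist_force: [0.2, -0.3, -0.1]
finger_gap: 29.9
finger_force: 0.0
```

```bash
python3 go.py 496.2 -245.1 95 1.63
```

```text
t 40.4 at [ 496.6 -245.8  162.8] yaw 1.629 F [ 0.2 -0.3 -0.1] gap 29.9 | turn first -0.001 shift mm [ 0.7 -0.4 67.8] rows 2 each m [ 0.0004 -0.0002  0.0339]
```

Request:
{"name": "arm_command", "arguments": {"plan": [[-0.36, 0.0005, -0.0004, 0.036, 0], [-0.36, 0, 0, 0.02, 0], [-0.36, 0, 0, 0.011, 0], [-0.36, 0, 0, 0, 0], [-0.36, 0, 0.003, 0, 0], [-0.36, 0, 0.001, 0, 0], [-0.36, 0, 0.001, -0.0005, 0], [-0.36, 0, 0.001, -0.001, 0], [-0.36, 0, 0.001, -0.001, 0], [-0.36, 0, 0.001, -0.001, 0], [-0.36, 0, 0, 0, 0]]}}

```text
clock: 41.78
eef_pos: [503.0, -244.9, 97.3]
eef_rot: [-3.141, -0.0, 1.628]
wrist_force: [-3.5, 0.7, -1.2]
finger_gap: 29.9
finger_force: 1.8
```

Request:
{"name": "arm_command", "arguments": {"plan": [[-0.36, 0, 0.001, -0.001, 0], [-0.36, 0, 0.001, -0.001, 0], [-0.36, 0, 0.001, -0.001, 0], [-0.36, 0, 0, 0, 0]]}}

```text
clock: 42.28
eef_pos: [506.3, -244.8, 100.5]
eef_rot: [3.141, 0.0, 1.628]
wrist_force: [-3.5, 0.1, -0.5]
finger_gap: 30.1
finger_force: 1.8
```

Request:
{"name": "arm_command", "arguments": {"plan": [[-0.36, 0, 0.001, -0.001, 0], [-0.36, 0, 0.001, -0.001, 0], [-0.36, 0, 0, 0, 0]]}}

```text
clock: 42.65
eef_pos: [508.7, -244.7, 102.9]
eef_rot: [3.14, 0.001, 1.629]
wrist_force: [0.1, -0.0, 0.1]
finger_gap: 29.9
finger_force: 0.0
```

Request:
{"name": "arm_command", "arguments": {"plan": [[-0.36, 0, -0.006, 0.0045, 0], [-0.36, 0, -0.0065, 0.0045, 0], [-0.36, 0, -0.003, 0, 0], [-0.36, 0, -0.001, 0, 0], [-0.36, 0, -0.001, -0.001, 0], [-0.36, 0, -0.001, -0.001, 0], [-0.36, 0, -0.001, -0.001, 0], [-0.36, 0, -0.001, -0.001, 0], [-0.36, 0, -0.001, -0.001, 0], [-0.36, 0, -0.001, -0.001, 0], [-0.36, 0, -0.001, -0.001, 0], [-0.36, 0, -0.001, -0.001, 0], [-0.36, 0, 0, 0, 0]]}}

```text
clock: 44.28
eef_pos: [483.7, -246.1, 101.5]
eef_rot: [3.141, 0.0, 1.628]
wrist_force: [-0.4, 0.1, -0.1]
finger_gap: 30.0
finger_force: 0.0
```

Request:
{"name": "arm_command", "arguments": {"newtons": 15, "plan": [[-0.36, 0, 0.006, 0.005, 0], [-0.36, 0.0005, 0.0065, 0.006, 0], [-0.36, 0, 0, 0, 0], [-1, 0, 0, 0, 0], [-1, 0, 0, 0, 0], [-1, 0, 0, 0, 0], [-1, 0, 0, 0, 0], [-1, 0, 0, -0.003, 0], [-1, 0, 0, -0.003, 0], [-1, 0, 0, 0, 0]]}}

```text
clock: 45.52
eef_pos: [496.2, -244.9, 96.8]
eef_rot: [3.141, 0.0, 1.628]
wrist_force: [0.2, 0.9, -0.2]
finger_gap: 21.9
finger_force: 15.0
```

Request:
{"name": "arm_command", "arguments": {"newtons": 20, "plan": [[-1, 0, 0, -0.004, 0], [-1, 0, 0, -0.004, 0], [-1, 0, 0, 0, 0]]}}

```text
clock: 45.9
eef_pos: [496.3, -244.9, 104.8]
eef_rot: [3.141, 0.0, 1.628]
wrist_force: [0.4, 0.4, -1.2]
finger_gap: 21.6
finger_force: 19.9
```

Request:
{"name": "arm_command", "arguments": {"plan": [[-1, 0, 0, -0.005, 0], [-1, 0, 0, -0.02, 0], [-1, 0, 0, -0.04, 0], [-1, 0, 0, -0.05, 0], [-1, 0, 0, -0.035, 0], [-1, 0, 0, 0, 0.176], [-1, 0, 0, 0, 0.176], [-1, 0, 0, 0, 0.176], [-1, 0, 0, 0, 0.176], [-1, 0, 0, 0, 0.176], [-1, 0, 0, 0, 0]]}}

```text
clock: 47.28
eef_pos: [496.1, -244.8, 254.6]
eef_rot: [3.142, -0.0, 0.749]
wrist_force: [-0.8, -0.5, -0.5]
finger_gap: 21.7
finger_force: 19.9
```

```bash
python3 pot.py
python3 - <<'E'
from h import *
c=eyes.camera("wrist");P=cloud(c);Z=P[...,2];print("z",manip.read_state()["eef_pos"][2])
b,g,r=[c["img"][...,i].astype(int) for i in range(3)]
m=(r>120)&(r-b>70)&(Z>170)&(Z<260);Q=P[m]
print(np.histogram(Q[:,2],range(220,265,5)))
E
python3 go.py 523 256.7 252
```

```text
pot rim pts 593 z 114.6 centre [504.1 238.6] enc ((504.69610595703125, 239.49575805664062), 63.41065979003906)
inside z [ 4.  7. 99.]
z 254.57066488340473
(array([  0,   2,   0,   0,   3, 697,   4,   8]), array([220, 225, 230, 235, 240, 245, 250, 255, 260]))
t 47.4 at [ 496.1 -244.9  254.6] yaw 0.753 F [-0.7 -0.3 -0.6] gap 21.8 | turn first 0 shift mm [ 362.4 -347.7    2.6] rows 7 each m [ 0.0518 -0.0497  0.0004]
```

Request:
{"name": "arm_command", "arguments": {"plan": [[-1, 0.02, -0.0192, 0, 0], [-1, 0.036, -0.0346, 0, 0], [-1, 0.036, -0.0346, 0, 0], [-1, 0.036, -0.0346, 0, 0], [-1, 0.036, -0.0346, 0, 0], [-1, 0.036, -0.0346, 0, 0], [-1, 0.036, -0.0346, 0, 0], [-1, 0.036, -0.0346, 0, 0], [-1, 0.036, -0.0346, 0, 0], [-1, 0.03, -0.0285, 0, 0], [-1, 0.0164, -0.0155, 0, 0], [-1, 0.008, -0.0077, 0, 0], [-1, 0, 0, 0, 0], [-1, 0, 0, 0, 0]]}}

```text
clock: 49.12
eef_pos: [525.3, 255.5, 254.6]
eef_rot: [3.141, -0.0, 0.748]
wrist_force: [0.4, -0.0, -1.0]
finger_gap: 21.7
finger_force: 19.9
```

```bash
python3 pot.py; python3 go.py 523 256.7 73
```

```text
pot rim pts 551 z 114.6 centre [504.  238.5] enc ((504.4773254394531, 239.07904052734375), 63.28147888183594)
inside z [ 4.  7. 99.]
t 49.2 at [525.3 255.5 254.6] yaw 0.747 F [-0.3 -0.4 -0.4] gap 21.4 | turn first 0 shift mm [ -0.9  -2.4 181.6] rows 4 each m [-0.0002 -0.0006  0.0454]
```

Request:
{"name": "arm_command", "arguments": {"plan": [[-1, -0.001, -0.0024, 0.02, 0], [-1, 0, 0, 0.04, 0], [-1, 0, 0, 0.03, 0], [-1, 0, 0, 0.03, 0], [-1, 0, 0, 0.03, 0], [-1, 0, 0, 0.018, 0], [-1, 0, 0, 0.01, 0], [-1, 0, 0, 0.004, 0], [-1, 0, 0, 0, 0], [-1, 0, 0, 0, 0]]}}

```text
clock: 50.42
eef_pos: [523.1, 257.7, 73.2]
eef_rot: [3.141, -0.001, 0.748]
wrist_force: [0.8, 0.8, 0.2]
finger_gap: 21.7
finger_force: 19.9
```

Request:
{"name": "arm_command", "arguments": {"newtons": 8, "plan": [[-1, 0, 0, 0.001, 0], [-1, 0, 0, 0.001, 0], [-1, 0, 0, 0.001, 0], [-1, 0, 0, 0, 0]]}}

```text
clock: 50.92
eef_pos: [522.7, 257.6, 69.3]
eef_rot: [-3.142, 0.0, 0.748]
wrist_force: [-0.0, -0.4, -0.2]
finger_gap: 21.9
finger_force: 8.0
```

Request:
{"name": "arm_command", "arguments": {"plan": [[-1, 0, 0, 0.001, 0], [-1, 0, 0, 0.001, 0], [-1, 0, 0, 0, 0]]}}

```text
clock: 51.3
eef_pos: [522.7, 257.6, 67.4]
eef_rot: [-3.142, 0.0, 0.748]
wrist_force: [-0.2, -0.7, -0.4]
finger_gap: 21.9
finger_force: 8.0
```

Request:
{"name": "arm_command", "arguments": {"plan": [[-1, 0, 0, 0.001, 0], [-1, 0, 0, 0.001, 0], [-1, 0, 0, 0, 0]]}}

```text
clock: 51.68
eef_pos: [523.4, 257.9, 66.5]
eef_rot: [3.141, -0.002, 0.748]
wrist_force: [-0.3, 0.1, 8.1]
finger_gap: 22.0
finger_force: 8.0
```

Request:
{"name": "arm_command", "arguments": {"plan": [[-1, 0, 0, 0.0005, 0], [-1, 0.002, 0, 0, 0], [-1, 0.002, 0, 0, 0], [-1, 0.002, 0, 0, 0], [-1, 0.002, 0, 0, 0], [-1, 0.001, 0, 0, 0], [-1, 0, 0, 0, 0]]}}

```text
clock: 52.55
eef_pos: [529.3, 263.7, 64.9]
eef_rot: [-3.142, 0.0, 0.748]
wrist_force: [-0.4, -0.3, 2.8]
finger_gap: 21.9
finger_force: 8.0
```

Release, rise, and look; then head back toward the lid.

Request:
{"name": "arm_command", "arguments": {"newtons": 5, "plan": [[-0.45, 0, 0, 0, 0], [-0.36, 0, 0, 0, 0], [-0.33, 0, 0, 0, 0], [-0.33, 0, 0, 0, 0], [-0.33, 0, 0, -0.02, 0], [-0.33, 0, 0, -0.05, 0], [-0.33, 0, 0, -0.06, 0], [-0.33, 0, 0, -0.06, 0], [-0.1, -0.041, 0.044, 0, 0], [-0.1, -0.041, 0.044, 0, 0], [-0.1, -0.041, 0.044, 0, 0], [-0.1, -0.041, 0.044, 0, 0], [0, 0, 0, 0, -0.18], [0, 0, 0, 0, -0.18], [0, 0, 0, 0, -0.18], [0, 0, 0, 0, -0.18], [0, 0, 0, 0, -0.1], [0, 0, 0, 0, 0]]}}

```text
clock: 54.8
eef_pos: [528.9, 23.1, 255.0]
eef_rot: [3.142, -0.0, 1.568]
wrist_force: [-1.5, 0.0, 0.4]
finger_gap: 47.0
finger_force: 0.0
```

```bash
python3 pot.py; python3 go.py 480.1 41.6 100 1.57
python3 - <<'E'
from h import *
c=eyes.camera("top"); P=cloud(c); Z=P[...,2]; r=proj(c,[504,239,60])[0].astype(int)
a=c["img"][r[1]-45:r[1]+45,r[0]-60:r[0]+60]
d=c["img"][165:255,285:485]
cv2.imwrite("pics/p3.png",np.vstack([cv2.resize(a,(600,300)),cv2.resize(d,(600,270))]))
m=(np.hypot(P[...,0]-504,P[...,1]-239)<48)&(Z>40)&(Z<130)
print("highest in pot",np.sort(Z[m])[-8:].round(1))
m=(Z>40)&(Z<50)&(np.hypot(P[...,0]-480,P[...,1]-41)<25); print("knob",m.sum(),P[m].mean(0) if m.any() else 0, cv2.minEnclosingCircle(P[m][:,:2].astype(np.float32)) if m.any() else 0)
E
```

```text
pot rim pts 357 z 114.4 centre [507.4 215.6] enc ((507.8190612792969, 218.08901977539062), 63.419742584228516)
inside z [ 4. 56. 86.]
t 54.9 at [528.9  23.2 254.9] yaw 1.566 F [-0.3  0.2 -0. ] gap 47.0 | turn first -0.004 shift mm [ 18.4 -48.8 154.9] rows 3 each m [ 0.0061 -0.0163  0.0516]
highest in pot [117.3 117.6 117.7 117.8 117.9 118.  118.5 118.9]
knob 0 0 0
```

View pics/p3.png

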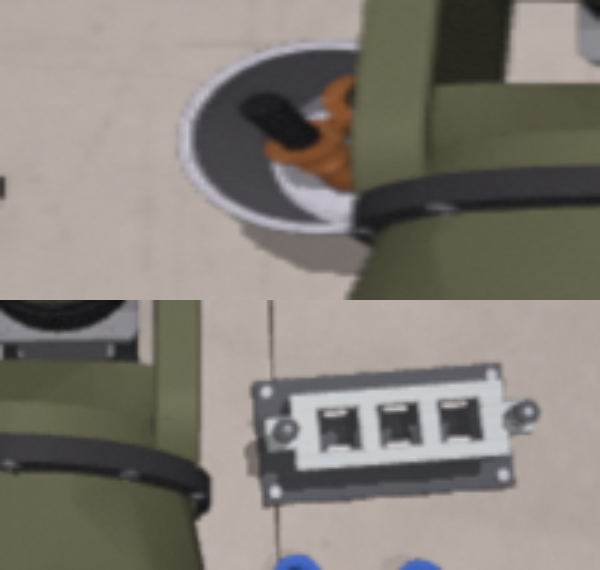

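The pot was knocked to about (507,217). The rack's three openings are empty. I check the pot's contents with the wrist camera, which looks toward +y.

Run:
```python
from h import *
from scipy.optimize import least_squares
c=eyes.camera("wrist"); P=cloud(c); Z=P[...,2]
r=proj(c,[507,217,80])[0].astype(int); print(r)
y0=max(0,r[1]-75);a=c["img"][y0:y0+150,r[0]-100:r[0]+100]; cv2.imwrite("pics/p4.png",cv2.resize(a,None,fx=3.5,fy=3.5,interpolation=cv2.INTER_CUBIC))
m=(Z>111)&(Z<119)&(np.hypot(P[...,0]-507,P[...,1]-217)<75); Q=P[m][:,:2]
s=least_squares(lambda a:np.hypot(Q[:,0]-a[0],Q[:,1]-a[1])-59,[507,217],loss='soft_l1').x; print("rim",len(Q),s,cv2.minEnclosingCircle(Q.astype(np.float32)))
k=(np.hypot(P[...,0]-s[0],P[...,1]-s[1])<52)&(Z<135)
print("high inside",np.sort(Z[k])[-10:].round(1))
m=(Z>40)&(Z<50)&(np.hypot(P[...,0]-480,P[...,1]-41)<25); print("knob",m.sum(),P[m].mean(0) if m.any() else 0)
```

```text
[294  -2]
rim 1343 [506.92086368 212.1387058 ] ((506.5773620605469, 202.68359375), 62.49176025390625)
high inside [ 99.6  99.7  99.7  99.7  99.8  99.9 100.  100.  100.1 101.1]
knob 166 [480.4151767   40.74074899  46.00640522]
```

View pics/p4.png

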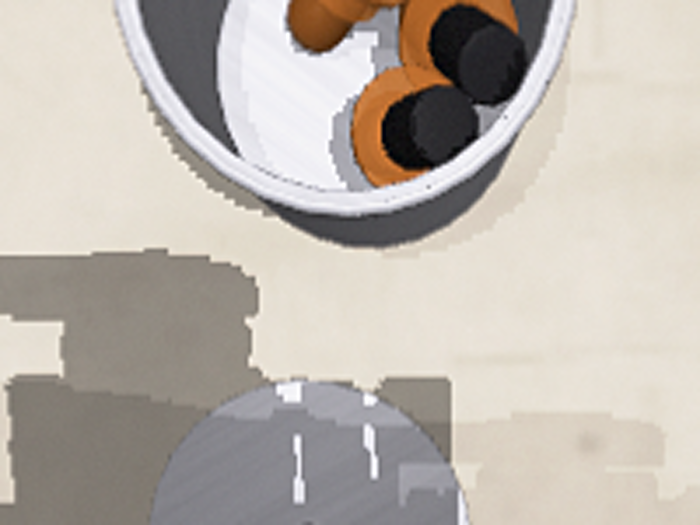

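Request:
{"name": "arm_command", "arguments": {"plan": [[0, -0.05, 0, 0, 0], [0, -0.05, 0, 0, 0], [0, -0.05, 0, 0, 0], [0, 0, 0, 0, 0]]}}

```text
clock: 55.45
eef_pos: [528.3, -129.4, 254.7]
eef_rot: [-3.141, 0.0, 1.563]
wrist_force: [0.2, 1.2, 0.2]
finger_gap: 46.7
finger_force: 0.0
```

```bash
python3 pot.py; python3 go.py 480.3 41.3 100 1.57
python3 - <<'E'
from h import *
from scipy.optimize import least_squares
ims=[]
for n in("top","wrist"):
    c=eyes.camera(n); P=cloud(c); Z=P[...,2]; r=proj(c,[507,217,80])[0].astype(int);print(n,r)
    if n=="top": ims.append(cv2.resize(c["img"][r[1]-45:r[1]+45,max(0,r[0]-60):r[0]+60],(600,400)))
    m=(Z>111)&(Z<119)&(np.hypot(P[...,0]-507,P[...,1]-217)<68); Q=P[m][:,:2]
    if len(Q)<50: continue
    s=least_squares(lambda a:np.hypot(Q[:,0]-a[0],Q[:,1]-a[1])-59,[507,217],loss='soft_l1').x; print("rim",len(Q),s,cv2.minEnclosingCircle(Q.astype(np.float32)))
    k=(np.hypot(P[...,0]-s[0],P[...,1]-s[1])<50)&(Z<135)
    print("high inside",np.sort(Z[k])[-10:].round(1))
cv2.imwrite("pics/p5.png",ims[0])
E
```

```text
pot rim pts 594 z 114.4 centre [507.4 215. ] enc ((507.9521789550781, 216.1755828857422), 63.61161422729492)
inside z [ 4. 56. 94.]
t 55.5 at [ 528.4 -127.8  254.8] yaw 1.565 F [0.5 0.5 0.4] gap 47.0 | turn first -0.005 shift mm [169.1 -48.2 154.8] rows 3 each m [ 0.0564 -0.0161  0.0516]
top [230 202]
rim 548 [507.59207903 215.28596276] ((507.8684387207031, 216.2512664794922), 63.62300491333008)
high inside [ 98.7  98.7  98.9  98.9  99.   99.   99.8 100.1 100.4 100.9]
wrist [ 291 -188]
```

View pics/p5.png

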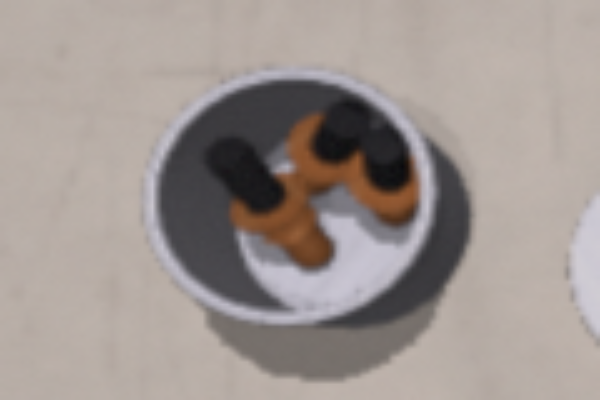

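All three tubes are in the pot, caps up, with the highest point at z about 101, so the lid clears them. The pot centre is now about (507.6,215.5). I fetch the lid.

Request:
{"name": "arm_command", "arguments": {"newtons": 30, "plan": [[0, 0.03, -0.0086, 0, -0.005], [0, 0.05, -0.0143, 0, 0], [0, 0.05, -0.0143, 0, 0], [0, 0.0393, -0.0113, 0, 0], [0, 0, 0, 0.05, 0], [0, 0, 0, 0.05, 0], [0, 0, 0, 0.055, 0], [0, 0, 0, 0.055, 0], [0, 0, 0, 0, 0], [0, 0, 0, 0, 0]]}}

```text
clock: 56.85
eef_pos: [480.8, 43.0, 47.1]
eef_rot: [3.139, -0.0, 1.574]
wrist_force: [0.2, 0.8, 0.5]
finger_gap: 46.9
finger_force: 0.0
```

```bash
python3 go.py 480.3 41.3 17
```

```text
t 56.9 at [480.8  43.   47.1] yaw 1.574 F [0.2 0.8 0.5] gap 46.9 | turn first 0 shift mm [-1.7 -0.5 30.1] rows 1 each m [-0.0017 -0.0005  0.0301]
```

Request:
{"name": "arm_command", "arguments": {"plan": [[0, -0.0015, -0.0005, 0.02, 0], [0, 0, 0, 0.01, 0], [0, 0, 0, 0, 0], [-1, 0, 0, 0, 0], [-1, 0, 0, 0, 0], [-1, 0, 0, 0, 0], [-1, 0, 0, 0, 0], [-1, 0, 0, 0, 0], [-1, 0, 0, -0.02, 0], [-1, 0, 0, -0.05, 0], [-1, 0, 0, -0.05, 0], [-1, 0, 0, -0.05, 0], [-1, 0, 0, 0, 0]]}}

```text
clock: 58.48
eef_pos: [480.6, 40.9, 188.1]
eef_rot: [3.136, -0.0, 1.573]
wrist_force: [0.7, -0.6, -1.0]
finger_gap: 19.9
finger_force: 30.0
```

```bash
python3 pot.py; python3 go.py 507.6 215.5 186
```

```text
pot rim pts 359 z 114.4 centre [507.5 215.7] enc ((507.6974792480469, 216.31781005859375), 63.37144088745117)
inside z [ 5. 57. 88.]
t 58.5 at [479.6  40.9 185.7] yaw 1.573 F [-0.3  0.6 -3.2] gap 19.3 | turn first 0 shift mm [174.5  28.5  -0.3] rows 4 each m [ 0.0436  0.0071 -0.0001]
```

Request:
{"name": "arm_command", "arguments": {"plan": [[-1, 0.02, 0.0033, 0, 0], [-1, 0.035, 0.0058, 0, 0], [-1, 0.04, 0.0065, 0, 0], [-1, 0.04, 0.0065, 0, 0], [-1, 0.025, 0.004, 0, 0], [-1, 0.0145, 0.0023, 0, 0], [-1, 0, 0, 0, 0], [-1, 0, 0, 0.02, 0], [-1, 0, 0, 0.02, 0], [-1, 0, 0, 0, 0], [-1, 0, 0, 0, 0]]}}

```text
clock: 59.9
eef_pos: [507.5, 215.0, 145.7]
eef_rot: [3.141, -0.0, 1.573]
wrist_force: [-0.1, 0.8, -0.2]
finger_gap: 19.7
finger_force: 30.0
```

```bash
python3 go.py 507.6 215.5 126
python3 - <<'E'
from h import *
c=eyes.camera("wrist");P=cloud(c);Z=P[...,2]
m=(Z>130)&(Z<146)&(np.hypot(P[...,0]-507.6,P[...,1]-215.5)<75);Q=P[m]
A=np.c_[Q[:,:2],np.ones(len(Q))];k=np.linalg.lstsq(A,Q[:,2],rcond=None)[0];print("lid plane",k.round(4),np.median(Q,0),cv2.minEnclosingCircle(Q[:,:2].astype(np.float32)))
E
python3 pot.py
```

```text
t 59.9 at [507.5 215.  145.7] yaw 1.573 F [-0.1  0.8 -0.2] gap 19.7 | turn first 0 shift mm [ 0.5  0.1 19.7] rows 1 each m [0.0005 0.0001 0.0197]
lid plane [-0.000000e+00  5.000000e-04  1.405951e+02] [507.31765998 233.77415555 140.68072802] ((507.58221435546875, 214.5124053955078), 66.02413177490234)
pot rim pts 95 z 114.5 centre [506.2 213.3] enc ((489.0648193359375, 181.75827026367188), 48.91509246826172)Traceback (most recent call last):
  File "pot.py", line 11, in <module>
    print("inside z",np.percentile(Z[inside],[5,50,95]).round(0))
                     ~~~~~~~~~~~~~^^^^^^^^^^^^^^^^^^^^^
    return _quantile_unchecked(
        a, q, axis, out, overwrite_input, method, keepdims, weights)
    return _ureduce(a,
                    func=_quantile_ureduce_func,
    ...<5 lines>...
                    overwrite_input=overwrite_input,
                    method=method)
    r = func(a, **kwargs)
    result = _quantile(arr,
                       quantiles=q,
    ...<2 lines>...
                       out=out,
                       weights=wgt)
    slices_having_nans = np.isnan(arr[-1, ...])
                                  ~~~^^^^^^^^^
IndexError: index -1 is out of bounds for axis 0 with size 0
```

The lid hangs flat and centred, top at z 140.6, 21.6 mm above its seat. I lower it.

Request:
{"name": "arm_command", "arguments": {"plan": [[-1, 0, 0, 0.006, 0], [-1, 0, 0, 0.005, 0], [-1, 0, 0, 0.004, 0], [-1, 0, 0, 0.003, 0], [-1, 0, 0, 0.002, 0], [-1, 0, 0, 0, 0]]}}

```text
clock: 60.75
eef_pos: [507.2, 215.5, 124.8]
eef_rot: [-3.141, 0.0, 1.573]
wrist_force: [0.5, -0.7, -1.1]
finger_gap: 19.2
finger_force: 30.0
```

Request:
{"name": "arm_command", "arguments": {"plan": [[-1, 0, 0, 0.001, 0], [-1, 0, 0, 0.0005, 0], [-1, 0, 0, 0, 0]]}}

```text
clock: 61.12
eef_pos: [507.4, 215.5, 124.3]
eef_rot: [3.141, -0.0, 1.573]
wrist_force: [-2.9, -0.9, 5.9]
finger_gap: 19.3
finger_force: 30.0
```

Seated with 5.9 N of contact at the expected height. Release and retreat.

Request:
{"name": "arm_command", "arguments": {"plan": [[-0.4, 0, 0, 0, 0], [-0.2, 0, 0, 0, 0], [-0.1, 0, 0, 0, 0], [-0.1, 0, 0, 0, 0], [-0.1, 0, 0, -0.03, 0], [-0.1, 0, 0, -0.05, 0], [-0.1, 0, 0, -0.06, 0], [-0.1, -0.06, 0, 0, 0], [-0.1, -0.06, 0, 0, 0], [-0.1, -0.06, 0, 0, 0], [-0.1, -0.06, 0, 0, 0], [-0.1, -0.06, 0, 0, 0], [-0.1, 0, 0, 0, 0], [-0.1, 0, 0, 0, 0]]}}

```text
clock: 62.88
eef_pos: [508.0, -84.2, 263.4]
eef_rot: [-3.142, -0.0, 1.573]
wrist_force: [0.4, 0.8, -0.5]
finger_gap: 42.4
finger_force: 0.0
```

Run:
```python
from h import *
c=eyes.camera("top");P=cloud(c);Z=P[...,2]
D=np.hypot(P[...,0]-507.6,P[...,1]-215.5)
m=(Z>110)&(Z<135)&(D<72);Q=P[m]
A=np.c_[Q[:,:2],np.ones(len(Q))];k=np.linalg.lstsq(A,Q[:,2],rcond=None)[0];print("lid",len(Q),k.round(4),"z",np.median(Q[:,2]),cv2.minEnclosingCircle(Q[:,:2].astype(np.float32)))
m=(Z>58)&(Z<80)&(abs(P[...,0]-493)<40)&(abs(P[...,1]+200)<100);print("face z",np.median(Z[m]))
```

```text
lid 2818 [-3.000000e-04 -3.000000e-04  1.193913e+02] z 119.17782055946742 ((508.6238098144531, 217.05514526367188), 66.09700012207031)
face z 69.23890440131953
```

The lid is flat at z 119.2, which is its seated height, and the rack head is down. Handing in.

```bash
python3 -c "
from h import *
print(ticket.sign_off())"
```

```text
the job is handed in; nothing more can be done
None
```

I handed the job in at about 63 s; the sign-off returned no verdict. All three tubes are in the pot, caps up, the lid measures flat on the rim (top at z 119.2 mm) and the rack head is down; I did not re-measure the bottle and beaker after the first look, but the arm stayed well away from them.

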